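Load the pressure balance until its piston floats

ROBOT

A 6-joint arm with a two-finger parallel gripper is mounted at the origin on a cart in front of the work surface, level with it; the furniture and walls round the work are solid. World frame = base frame: x ahead of the robot, y to its left, z up, the work surface at z = 0. Lengths are in m, angles in rad, forces in N, time in s.
With the tool pointing down it reaches from about 0.325 to 0.85 m from the base axis. Payload 15.5 kg.
Tool frame: the origin (TCP) lies midway between the tips of the shut fingers; the grasp point (between the pads) lies 19 mm behind it (arm.tcp_to_grasp is the distance from the TCP to the grasp point, in m); z points along the fingers, y is the direction in which the jaws open and shut (so a half turn about z gives the same grasp; the last joint's range is limited). The gripper opens to 91 mm and grips with 3 to 60 N. Pads are 32 mm wide; open, the fingers measure 118 mm over their backs; the gripper's body (76 mm by 178 mm) begins 60 mm behind the grasp point.
Start: joints at [-1.319, 0.494, 1.345, -0, 1.302, -0.096], TCP at [0.212, -0.588, 0.214] pointing down, gripper open.
Joint ranges: [-2.91, 2.91], [-0.82, 2.16], [0.22, 2.67], [-1.22, 4.37], [0.12, 2.79], [-3.08, 3.08]. Speed limits (rad/s): [1.89, 1.89, 2.57, 3.01, 3.01, 3.01].

INTERFACE

Orientations are given as [roll, pitch, yaw] about the fixed x, y, z axes, in that order (R = Rz(yaw) Ry(pitch) Rx(roll)).
In Python, from station import arm, capture, models gives the robot as it stands. The module is installed in compiled form; this text tells all that it offers.
- The arm moves only by the tool send_rows, never from a script. Its argument "rows" is a list of rows, each an object of numbers: "ax", "ay", "az": the turn, a rotation vector about the tool's x, y, z in rad; "tx", "ty", "tz": the shift along the tool's x, y, z in mm; "grip": the finger opening in mm, from 0 to 91.2. In form: [{"ax": .., "ay": .., "az": .., "tx": .., "ty": .., "tz": .., "grip": ..}, ...]. A call has 1 to 8 rows; each row is the pose to reach, as a shift and turn from the pose commanded when the call began, along the tool's axes at that moment; what a row does not reach only later rows make up. A row lasts 1/8 s, in which the tool goes at most 62.5 mm and 10.7 degrees, less where a joint would pass 70% of its speed; a pose out of reach is approached as far as the arm can. A call with a gripper value outside its range is refused whole. The fingers move at their own pace and stop on an object; the grip force is fixed at half the most. Time passes only in rows, so rows that repeat a pose let the fingers close. It gives the time, the measured TCP pose, the force and the opening at its end, in the units of the state.
- arm.observe(): the state, without advancing time (a new reading comes with each control period).
- capture(name): name is "scene" or "side" or "wrist"; returns a dict with "img" (420x560x3 uint8, red, green, blue), "mtx" (3x3 intrinsics, pixels), "position" and "rotation" of the camera in the world. Camera axes: x right, y up, looking along -z (the intrinsics and any distortion apply to the point x, -y, -z); pixel columns grow to the right and rows downward; lengths in m; the calibration is good to about 2 mm. A picture is of the moment at which its call begins. There is no depth.
- arm.finish_job(): hands the job in, once; it reports no verdict.
Trained networks look in a picture, given as the dict that the camera call returned (one of the last four; its "shot" number tells which), for a name from the list of things; names that differ only in an ending like _2 or _b are one class to them, and where a whole thing is asked for, a point or a joint stands for the part that bears it (a point fixed in the world has none). Each returns a list of dicts, best first, with "p" (0 to 1); they miss things now and then, are a little off and sometimes report something else, mostly with a low value. They report only what shows in the picture. A call takes as long as a camera call. They do not tell look-alikes from the thing itself.
- models.trace(name, picture): "pixels" (420x560 bool, what is visible of it) and "rect" ([left, top, width, height] in pixels, round what is visible of it).
The state is a dict: "clock": time; "joints": joint angles; "qd": joint speeds; "tau": joint torques, N m; "eef_pos": TCP position; "tcp_rot": TCP orientation; "ft_force": force on the tool from outside, world axes, zero at the start; "ft_torque": the same for the moment, N m; "opening": finger opening in m.
Only numpy, scipy, OpenCV 4.12 (cv2) and the standard library are available. Lean on these libraries where they do the work, as an engineer would, in place of code of your own. Each camera call takes 0.05 s, during which the arm holds its last target.

TASK

Load the bench pressure balance: put the square-bored steel ring masses from the wooden rest onto its square spindle one at a time, each lowered all the way down and not dropped, until the piston has left its upper stop and floats with the pointer between the two lines on the sleeve, then take your hands off. Work with a light touch: press no harder than it takes to find where the square goes on, never drive the piston down onto its lower stop, leave the masses that are not needed on the rest, and do not disturb the other things on the bench.

Things in the scene. Friction and masses are not known exactly. Their poses are not given: they have to be found in the camera images.
- pressure_balance: Grey bench pressure balance, fixed: base 195 x 130 x 32 mm, gauge (135 mm high) and valve knob (90 mm) at its back; column, sleeve, load tray and square spindle at its front. Origin: on the spindle axis at bench level; x to the back, z up. Base spans x -70 to 125, y -65 to 65 mm; gauge and valve at x 75 to 115. Pointer post at x -40 mm, 60 mm high; within 70 mm of the axis nothing else is higher.
- piston (a joint): How far the piston with sleeve, tray and spindle has sunk, m: 0 upper stop, 0.016 lower stop. A damped gas spring (0.15 N per mm, settles in 1 s) lifts it; empty, it is held up with 1 to 2.6 N, unknown. A mass weighs 1.2 N and, off the stop, sinks it 8 mm. The pointer is between the sleeve's two black lines from 0.0025 to 0.0125. 2 or 3 masses are needed; stop at the first that brings it there.
- tray_top (a point): Centre of the load tray's upper face, on the spindle axis, 86 mm above the bench at the upper stop; sinks with the piston. The tray is a round steel plate of 45 mm diameter, 6 mm thick; the sleeve under it is 36 mm wide. The first mass rests on this face, the next ones on one another.
- spindle_top (a point): Centre of the spindle's top, 50 mm above the tray's face; sinks with the piston. 20 mm square steel bar, tapered to 16 mm over its top 3 mm. Tray and spindle turn together about the upright axis, stiffly (0.06 N m), and stay where left. The angle at which the square stands differs each time and is NOT measured: the axes given here are those of the balance's base. Feel for it by turning a mass on the top.
- mass_1: Steel ring mass, 48 mm diameter, 12 mm thick, 0.12 kg, with a square through bore of 22 mm; all four alike. Origin: centre of its underside, z up, x and y square to the bore's sides. It goes over the spindle only when bore and bar are aligned within about 0.1 rad (any of four ways), else it stands on the bar's top. The plain rim may be gripped.
- mass_2: Steel ring mass, 48 mm diameter, 12 mm thick, 0.12 kg, with a square through bore of 22 mm; all four alike. Origin: centre of its underside, z up, x and y square to the bore's sides. It goes over the spindle only when bore and bar are aligned within about 0.1 rad (any of four ways), else it stands on the bar's top. The plain rim may be gripped.
- mass_3: Steel ring mass, 48 mm diameter, 12 mm thick, 0.12 kg, with a square through bore of 22 mm; all four alike. Origin: centre of its underside, z up, x and y square to the bore's sides. It goes over the spindle only when bore and bar are aligned within about 0.1 rad (any of four ways), else it stands on the bar's top. The plain rim may be gripped.
- mass_4: Steel ring mass, 48 mm diameter, 12 mm thick, 0.12 kg, with a square through bore of 22 mm; all four alike. Origin: centre of its underside, z up, x and y square to the bore's sides. It goes over the spindle only when bore and bar are aligned within about 0.1 rad (any of four ways), else it stands on the bar's top. The plain rim may be gripped.
- mass_rest: Fixed wooden strip 240 x 42 x 12 mm; origin at the centre of its underside, x along its length. Four round pegs, 19 mm thick, 5 mm high, on its top at x = -93, -31, 31 and 93 mm, each in the bore of a mass, whose underside is thus 12 mm above the bench; lift straight up.
- timer: White bench timer 66 x 62 x 19 mm, a bystander. Origin at the centre of its underside.
- tweezers: Steel tweezers 16 x 122 x 10 mm, long axis y, a bystander. Origin at the centre of their underside.
- stopper_1: Rubber stopper 28 mm across, 27 mm high, a bystander. Origin at the centre of its underside.
- stopper_2: Smaller rubber stopper 22 mm across, 21 mm high, a bystander. Origin at the centre of its underside.
- marker: Marker pen 12 x 136 mm, 12 mm high, long axis y, a bystander. Origin at the centre of its underside.
Mind the look-alikes: they are no part of the job. What is shaped like the mass_3 but turquoise is not meant.

How it is judged:
By the outcome, as a careful person would: the job done as asked, in the order asked, and still so for the second after the job is handed in, with the robot touching nothing.
It also fails if it takes over 72 s, if anything falls off the work surface, if the arm or the gripper's body presses on something with over 40 N, if the wrist force passes 120 N, or if a joint passes its speed limit or range.

## Working session

There is one attempt and no reset: what is moved stays moved. The work goes in short steps, Python scripts to look and compute and a tool call to move; the robot and the scene stay as the last step left them, time stands still between calls to the robot, and variables do not carry over. Pictures are saved under pics/ and viewed, and the job is handed in when it is done.

Besides the shell and the picture viewer there is one more tool, called after "Request:" by a JSON object that holds its "method" and its "body", one argument or row to a line. send_rows: Moves the arm, as the interface text tells. Its arguments: {"type":"object","properties":{"rows":{"type":"array"}},"required":["rows"]}

```bash
ls; mkdir -p pics; python3 - <<'E'
from station import arm, capture, models
import cv2, pickle
s=arm.observe()
for k,v in s.items(): print(k,v)
for n in ["scene","side","wrist"]:
    c=capture(n); cv2.imwrite(f"pics/{n}0.png",c["img"][:,:,::-1]); pickle.dump(c,open(f"{n}0.pkl","wb"))
    print(n,c["mtx"].tolist(),c["position"],c["rotation"],[k for k in c])
E
```

```text
pics
clock 0.0
joints [-1.31947827e+00  4.94170922e-01  1.34613824e+00  7.56733514e-06
  1.30246701e+00 -9.55057782e-02]
qd [-0.00073769 -0.00166135 -0.00192192  0.00132229  0.00058524  0.00097894]
tau [ 4.33979410e-03 -8.78812194e+01 -3.81856656e+01  7.09286146e-02
  5.34772966e-02 -4.79286882e-05]
eef_pos [ 0.21235425 -0.58742233  0.21334347]
tcp_rot [-3.14041523e+00 -1.20121302e-04  3.46821749e-01]
ft_force [-0.22779836  0.01116812 -0.08809476]
ft_torque [0.01107824 0.01547015 0.01780926]
opening 0.09085638479354564
scene [[495.1989043130368, 0.0, 282.7393916891619], [0.0, 495.1989043130368, 210.0162993853119], [0.0, 0.0, 1.0]] [-0.02702406  1.02243244  0.6118767 ] [ 1.15402916 -0.01079191 -2.63342293] ['img', 'mtx', 'position', 'rotation', 'shot']
side [[398.70291719411443, 0.0, 272.3893623596872], [0.0, 398.70291719411443, 203.08818727910145], [0.0, 0.0, 1.0]] [0.04275076 0.78379258 0.5460464 ] [ 1.12527733  0.02137634 -2.62595865] ['img', 'mtx', 'position', 'rotation', 'shot']
wrist [[355.8189353709396, 0.0, 282.0261694682807], [0.0, 355.8189353709396, 203.2587796898714], [0.0, 0.0, 1.0]] [ 0.28454352 -0.56101974  0.38504323] [-2.74919793e-01  7.67961805e-04 -1.22417003e+00] ['img', 'mtx', 'position', 'rotation', 'shot']
```

View pics/scene0.png

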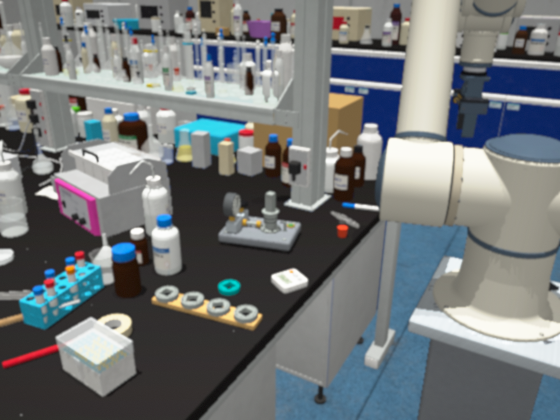

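View pics/side0.png

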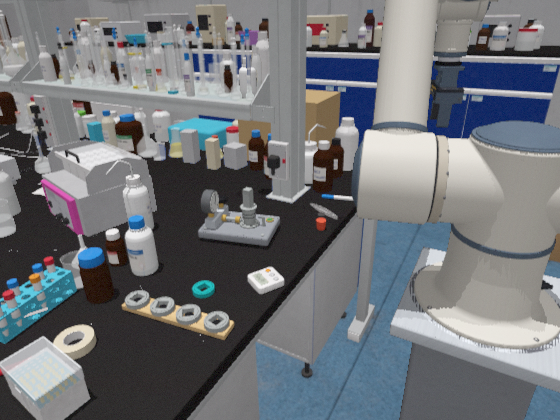

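View pics/wrist0.png

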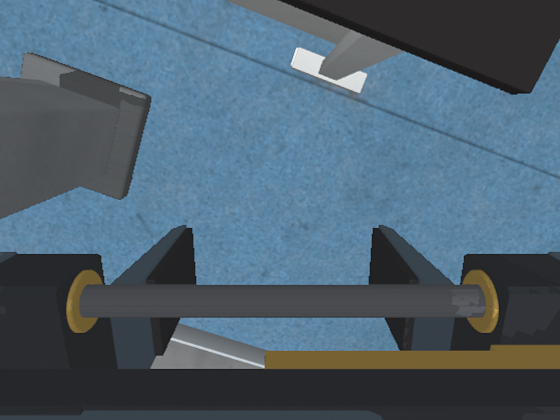

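The four grey ring masses are on the wooden rest at about (167,293), (193,299), (219,306) and (245,313) in the scene view. The turquoise ring at (229,287) is the look-alike. The balance is at about (265,230).

```bash
cat > h.py <<'E'
import numpy as np, cv2, pickle
from scipy.spatial.transform import Rotation as R
def cam(c): return np.array(c["mtx"]),np.array(c["position"]),R.from_euler("xyz",c["rotation"]).as_matrix()
def proj(c,P):
    K,p,r=cam(c); q=(np.atleast_2d(P)-p)@r; q=q*[1,-1,-1]; u=q@K.T; return u[:,:2]/u[:,2:]
def onplane(c,uv,z):
    K,p,r=cam(c); uv=np.atleast_2d(uv); d=np.c_[uv,np.ones(len(uv))]@np.linalg.inv(K).T*[1,-1,-1]@r.T
    return p+d*((z-p[2])/d[:,2])[:,None]
def save(c,name,box=None,s=1,pts=None):
    im=c["img"][:,:,::-1].copy()
    if pts is not None:
        for u in np.atleast_2d(pts): cv2.circle(im,tuple(int(round(v)) for v in u),1,(0,0,255),-1)
    if box: im=im[box[1]:box[3],box[0]:box[2]]
    if s!=1: im=cv2.resize(im,None,fx=s,fy=s,interpolation=cv2.INTER_CUBIC)
    cv2.imwrite(f"pics/{name}.png",im)
E
python3 - <<'E'
from station import capture, models
from h import *
for n in ["scene","side"]:
    c=capture(n); pickle.dump(c,open(n+"1.pkl","wb"))
    for k in ["mass_1","mass_rest","pressure_balance","piston","spindle_top","tray_top","timer","tweezers","stopper_1","marker"]:
        for d in models.trace(k,c)[:6]:
            m=np.argwhere(d["pixels"]).mean(0)[::-1]
            print(n,k,round(d["p"],2),d["rect"],m.round(1),onplane(c,m,0.018 if "mass" in k else 0.01)[0].round(3))
    save(c,n+"crop",(110,170,390,340) ,2.8)
E
```

```text
scene mass_1 0.8 [179.9, 291.3, 23.8, 21.0] [191.2 300.6] [0.557 0.353 0.018]
scene mass_1 0.73 [216.2, 278.7, 23.9, 18.3] [228.5 287.6] [0.519 0.273 0.018]
scene mass_1 0.7 [154.7, 284.4, 23.6, 20.1] [166.  294.5] [0.618 0.362 0.018]
scene mass_1 0.57 [235.2, 303.8, 21.4, 18.1] [244.5 314.6] [0.434 0.338 0.018]
scene mass_1 0.53 [208.9, 299.6, 23.1, 15.4] [217.9 307.9] [0.494 0.346 0.018]
scene mass_rest 0.76 [151.0, 294.5, 112.8, 36.5] [206.2 312.7] [0.504 0.371 0.018]
scene pressure_balance 0.75 [217.5, 194.4, 82.4, 56.5] [256.7 225.3] [ 0.64  -0.039  0.01 ]
scene piston 0.91 [263.1, 189.1, 15.5, 37.6] [269.6 210.1] [ 0.663 -0.148  0.01 ]
scene piston 0.71 [334.2, 217.7, 27.9, 14.3] [346. 220.] [ 0.437 -0.199  0.01 ]
scene piston 0.56 [150.0, 291.5, 112.4, 37.5] [208.5 313.5] [0.506 0.362 0.01 ]
scene spindle_top 0.69 [179.4, 290.9, 24.9, 18.6] [191.7 300.8] [0.564 0.344 0.01 ]
scene spindle_top 0.65 [262.2, 192.7, 18.1, 34.3] [269.5 210.4] [ 0.662 -0.146  0.01 ]
scene spindle_top 0.56 [333.9, 227.3, 9.5, 8.5] [341.6 231.3] [ 0.42  -0.125  0.01 ]
scene tray_top 0.84 [259.8, 190.4,
[... 899 characters left out ...]
2.7] [247.9 205.1] [ 0.667 -0.14   0.01 ]
side spindle_top 0.66 [237.8, 187.7, 20.1, 35.2] [248.5 206. ] [ 0.662 -0.136  0.01 ]
side spindle_top 0.55 [314.4, 219.5, 15.0, 12.4] [320.5 223.7] [ 0.42  -0.132  0.01 ]
side tray_top 0.59 [238.7, 188.8, 17.6, 33.3] [248.1 205.3] [ 0.665 -0.139  0.01 ]
side timer 0.98 [251.6, 266.5, 30.1, 27.3] [265.7 280.4] [0.423 0.166 0.01 ]
side timer 0.71 [323.3, 196.5, 27.6, 0.8] [335.3 197.4] [ 0.448 -0.315  0.01 ]
side tweezers 0.55 [311.2, 203.1, 25.5, 19.7] [324.5 211.4] [ 0.44  -0.208  0.01 ]
side tweezers 0.48 [326.3, 198.5, 26.3, 0.1] [334.1 197.4] [ 0.451 -0.313  0.01 ]
side stopper_1 0.41 [317.9, 217.2, 8.8, 16.2] [320.6 223.8] [ 0.419 -0.131  0.01 ]
```

View pics/scenecrop.png

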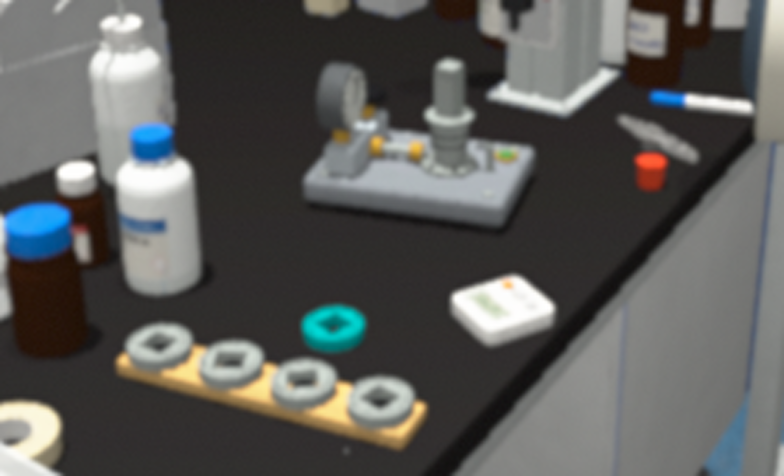

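View pics/sidecrop.png

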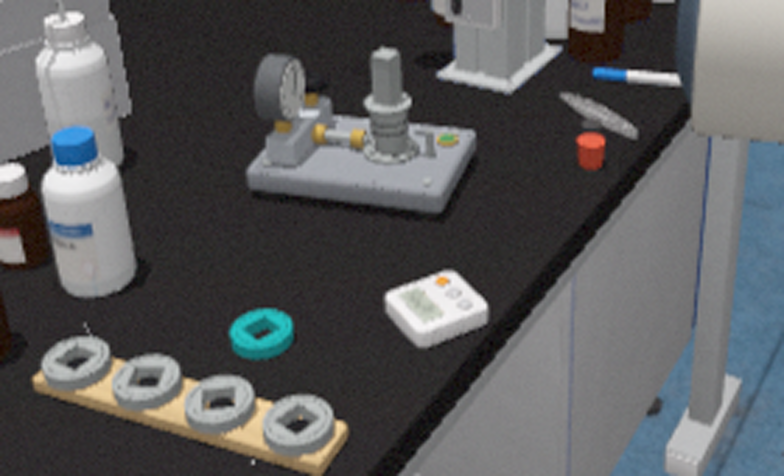

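```bash
python3 - <<'E'
from h import *
c=pickle.load(open("scene1.pkl","rb"));d=pickle.load(open("side1.pkl","rb"))
# post base corners
for uv in [(285,203),(312,210),(331,187)]: print("scene post",onplane(c,uv,0)[0].round(3))
for uv in [(268,195),(289,203),(311,188)]: print("side post",onplane(d,uv,0)[0].round(3))
for uv in [(366,215),(175,415)]: print("edge",onplane(c,uv,0)[0].round(3))
for uv in [(220,240),(290,249),(301,224),(231,212)]: print("base",onplane(c,uv,.02)[0].round(3))
def tri(a,b):
    def ray(c,uv):
        p=onplane(c,uv,0)[0]; o=np.array(c["position"]); return o,(p-o)/np.linalg.norm(p-o)
    o1,d1=ray(c,a);o2,d2=ray(d,b)
    A=np.c_[d1,-d2]; t=np.linalg.lstsq(A,o2-o1,rcond=None)[0]
    p,q=o1+t[0]*d1,o2+t[1]*d2; return ((p+q)/2).round(3),np.linalg.norm(p-q).round(4)
# spindle top center: scene crop (450,65)/2.8+(110,170); side (385,53)
print("spindle tri",tri((110+449/2.8,170+66/2.8),(110+385/2.8,170+54/2.8)))
print(onplane(c,(110+449/2.8,170+66/2.8),.136),onplane(d,(110+385/2.8,170+54/2.8),.136))
print("shelf",tri((297,104),(272,103)),tri((22,72),(-1+1,70)))
for nm,z in [("scene",0)]: pass
for uv in [(155+0,301),(118/2.8+110,170+365/2.8),(410/2.8+110,170+440/2.8),(426/2.8+110,170+408/2.8)]: print("rest",onplane(c,uv,0.012)[0].round(3))
print("bottles",onplane(c,(166,272),0),onplane(c,(345,201),0),onplane(c,(128,293),0))
E
```

```text
scene post [ 0.66 -0.24  0.  ]
scene post [ 0.563 -0.234  0.   ]
scene post [ 0.592 -0.442  0.   ]
side post [ 0.661 -0.253  0.   ]
side post [ 0.57 -0.23  0.  ]
side post [ 0.558 -0.37   0.   ]
edge [ 0.407 -0.283  0.   ]
edge [0.398 0.594 0.   ]
base [0.665 0.101 0.02 ]
base [0.485 0.053 0.02 ]
base [ 0.528 -0.091  0.02 ]
base [ 0.741 -0.06   0.02 ]
spindle tri (array([ 0.595, -0.037,  0.117]), np.float64(0.0019))
[[0.56962914 0.00587684 0.136     ]] [[ 0.57200184 -0.00183751  0.136     ]]
shelf (array([ 0.597, -0.183,  0.325]), np.float64(0.0082)) (array([1.231, 0.176, 0.415]), np.float64(0.0169))
rest [0.628 0.385 0.012]
rest [0.635 0.386 0.012]
rest [0.397 0.354 0.012]
rest [0.406 0.317 0.012]
bottles [[0.70158684 0.26884958 0.        ]] [[ 0.50297407 -0.35152991  0.        ]] [[0.71374968 0.3788315  0.        ]]
```

```bash
cat >> h.py <<'E'
def rows(p0,rot0,targets,n=None):
    """targets: (x,y,z,yaw); prints tool-frame rows from pose p0,rot0"""
    R0=R.from_euler("xyz",rot0)
    for x,y,z,yaw in targets:
        t=R0.inv().apply(np.array([x,y,z])-p0)*1000
        a=(R0.inv()*R.from_euler("xyz",[np.pi,0,yaw])).as_rotvec()
        print("t",t.round(1),"a",a.round(3))
E
python3 - <<'E'
from station import arm
from h import *
s=arm.observe()
rows(s["eef_pos"],s["tcp_rot"],[(.17,-.46,.27,.9),(.23,-.30,.30,1.75)])
rows(np.array([.23,-.30,.30]),[np.pi,0,1.75],[(.36,-.12,.30,2.5),(.50,0,.25,np.pi)])
E
```

```text
t [   3.5 -134.6  -56.1] a [ 0.    -0.    -0.553]
t [ 114.3 -264.7  -86.1] a [ 0.    -0.    -1.403]
t [153.9 160.    0. ] a [ 0.    0.   -0.75]
t [247.1 319.2  50. ] a [ 0.     0.    -1.392]
```

Request:
{"method": "send_rows", "body": {
  "rows": [
    {"az": -0.18,"tx": 0,"ty": -45,"tz": -20},
    {"az": -0.36,"tx": 0,"ty": -90,"tz": -40},
    {"az": -0.54,"tx": 4,"ty": -135,"tz": -56},
    {"az": -0.72,"tx": 24,"ty": -165,"tz": -66},
    {"az": -0.9,"tx": 46,"ty": -190,"tz": -76},
    {"az": -1.08,"tx": 70,"ty": -215,"tz": -86},
    {"az": -1.26,"tx": 92,"ty": -240,"tz": -86},
    {"az": -1.4,"tx": 114,"ty": -265,"tz": -86,"grip": 64}
  ]
}}

```text
schema error: expected keys ax, ay, az, tx, ty, tz, grip
```

Request:
{"method": "send_rows", "body": {
  "rows": [
    {"ax": 0,"ay": 0,"az": -0.18,"tx": 0,"ty": -45,"tz": -20,"grip": 64},
    {"ax": 0,"ay": 0,"az": -0.36,"tx": 0,"ty": -90,"tz": -40,"grip": 64},
    {"ax": 0,"ay": 0,"az": -0.54,"tx": 4,"ty": -135,"tz": -56,"grip": 64},
    {"ax": 0,"ay": 0,"az": -0.72,"tx": 24,"ty": -165,"tz": -66,"grip": 64},
    {"ax": 0,"ay": 0,"az": -0.9,"tx": 46,"ty": -190,"tz": -76,"grip": 64},
    {"ax": 0,"ay": 0,"az": -1.08,"tx": 70,"ty": -215,"tz": -86,"grip": 64},
    {"ax": 0,"ay": 0,"az": -1.26,"tx": 92,"ty": -240,"tz": -86,"grip": 64},
    {"ax": 0,"ay": 0,"az": -1.4,"tx": 114,"ty": -265,"tz": -86,"grip": 64}
  ]
}}

```text
clock: 2.25
eef_pos: [0.2299, -0.2989, 0.3001]
tcp_rot: [3.141, 0.001, 1.752]
ft_force: [0.5, -0.3, 1.0]
opening: 0.064
```

Request:
{"method": "send_rows", "body": {
  "rows": [
    {"ax": 0,"ay": 0,"az": -0.18,"tx": 38,"ty": 40,"tz": 0,"grip": 64},
    {"ax": 0,"ay": 0,"az": -0.36,"tx": 76,"ty": 80,"tz": 0,"grip": 64},
    {"ax": 0,"ay": 0,"az": -0.54,"tx": 115,"ty": 120,"tz": 0,"grip": 64},
    {"ax": 0,"ay": 0,"az": -0.72,"tx": 154,"ty": 160,"tz": 0,"grip": 64},
    {"ax": 0,"ay": 0,"az": -0.9,"tx": 177,"ty": 200,"tz": 12,"grip": 64},
    {"ax": 0,"ay": 0,"az": -1.08,"tx": 200,"ty": 240,"tz": 24,"grip": 64},
    {"ax": 0,"ay": 0,"az": -1.26,"tx": 224,"ty": 280,"tz": 37,"grip": 64},
    {"ax": 0,"ay": 0,"az": -1.39,"tx": 247,"ty": 319,"tz": 50,"grip": 64}
  ]
}}

```text
clock: 3.25
eef_pos: [0.5015, 0.0005, 0.2496]
tcp_rot: [-3.142, 0.0, -3.141]
ft_force: [-0.2, -0.3, 0.9]
opening: 0.0643
```

```bash
python3 - <<'E'
from station import capture, models,arm
from h import *
c=capture("wrist"); pickle.dump(c,open("w1.pkl","wb"))
s=arm.observe(); print(s["eef_pos"],s["tcp_rot"],s["joints"].round(2))
p=proj(c,[(.571,.002,.136)]); print(p); save(c,"w1"); 
u,v=map(int,p[0]); save(c,"w1c",(max(u-70,0),max(v-70,0),u+70,v+70),5)
E
```

```text
[0.504429   0.00316307 0.24799743] [ 3.14020328e+00  6.37289862e-04 -3.13373487e+00] [-0.11  0.29  1.59  0.    1.26 -1.69]
[[283.14531035 274.84770162]]
```

View pics/w1.png

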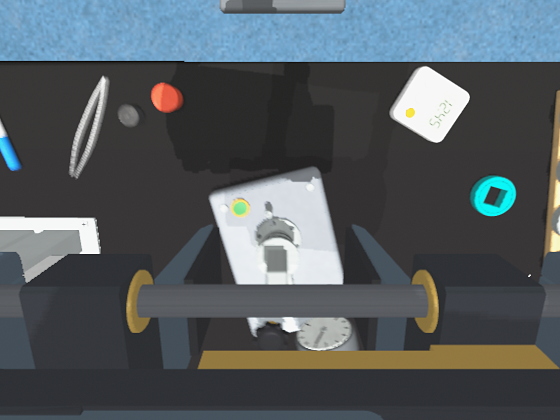

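View pics/w1c.png

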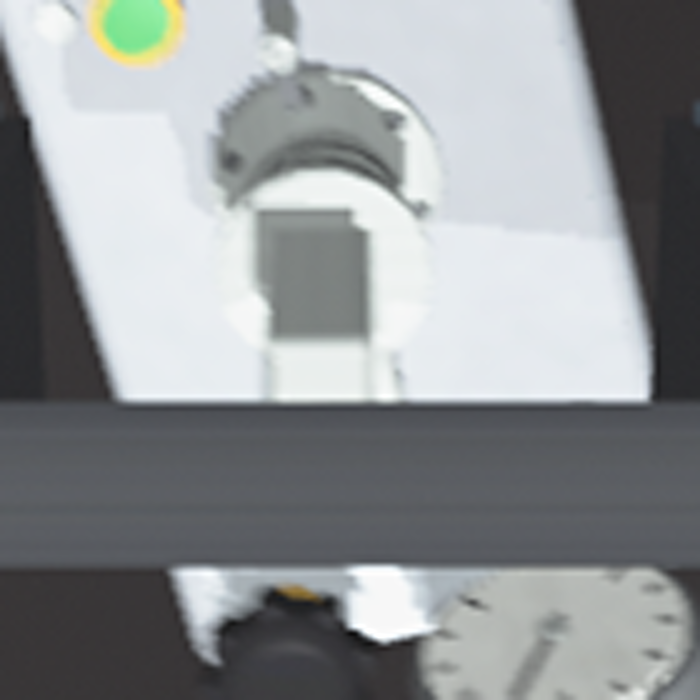

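Request:
{"method": "send_rows", "body": {
  "rows": [
    {"ax": 0,"ay": 0,"az": 0,"tx": -45,"ty": 0,"tz": 0,"grip": 64},
    {"ax": 0,"ay": 0,"az": 0,"tx": -90,"ty": 0,"tz": 20,"grip": 64},
    {"ax": 0,"ay": 0,"az": 0,"tx": -120,"ty": 0,"tz": 40,"grip": 64},
    {"ax": 0,"ay": 0,"az": 0,"tx": -120,"ty": 0,"tz": 50,"grip": 64},
    {"ax": 0,"ay": 0,"az": 0,"tx": -120,"ty": 0,"tz": 50,"grip": 64}
  ]
}}

```text
clock: 3.92
eef_pos: [0.6194, -0.0013, 0.1992]
tcp_rot: [3.141, -0.002, 3.137]
ft_force: [0.1, 0.2, 0.5]
opening: 0.0642
```

```bash
python3 - <<'E'
from station import capture, models,arm
from h import *
c=capture("wrist"); pickle.dump(c,open("w2.pkl","wb"))
s=arm.observe(); print(s["eef_pos"],s["tcp_rot"],s["ft_force"])
p=proj(c,[(.571,.002,.136)]); print(p); save(c,"w2"); 
u,v=map(int,p[0]); save(c,"w2c",(max(u-60,0),max(v-60,0),u+60,v+60),5)
E
```

```text
[ 0.61963745 -0.00139018  0.20014433] [ 3.14155717e+00 -6.08165934e-04  3.13667085e+00] [-0.47309392  0.36295258  0.07339345]
[[285.97773011 147.78885512]]
```

View pics/w2.png

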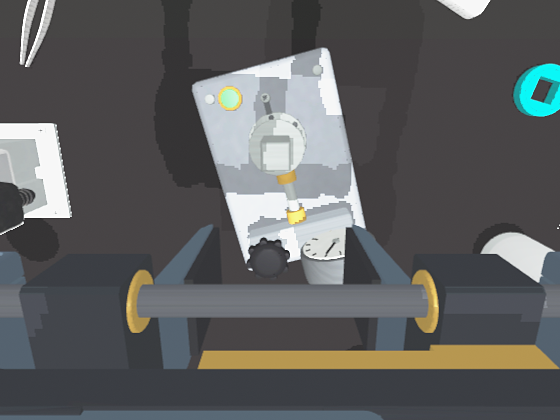

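View pics/w2c.png

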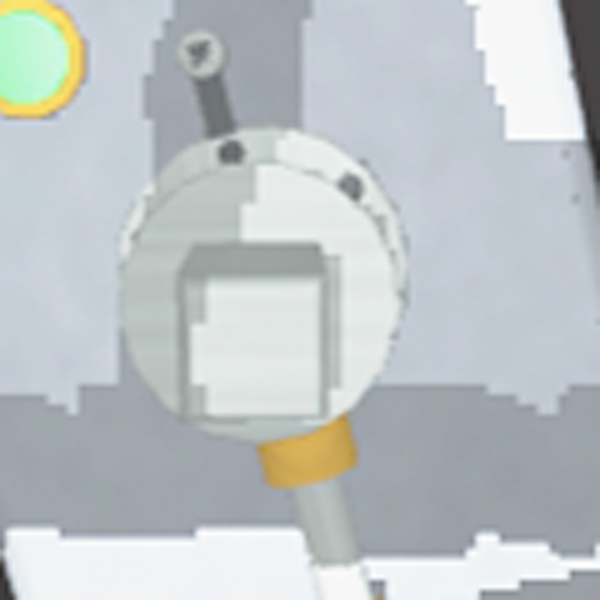

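```bash
cat >> h.py <<'E'
def sq(x,y,yaw,side,z):
    a=yaw+np.pi/4+np.arange(4)*np.pi/2; r=side/np.sqrt(2)
    return np.c_[x+r*np.cos(a),y+r*np.sin(a),np.full(4,z)]
def overlay(c,name,polys,ctr,half,s):
    u,v=ctr; x0,y0=max(int(u-half),0),max(int(v-half),0)
    im=c["img"][y0:y0+2*half,x0:x0+2*half,::-1].copy(); im=cv2.resize(im,None,fx=s,fy=s,interpolation=cv2.INTER_CUBIC)
    for P,col in polys:
        q=((proj(c,P)-[x0,y0]+.5)*s).round().astype(int)
        cv2.polylines(im,[q.reshape(-1,1,2)],True,col,1,cv2.LINE_AA)
    cv2.imwrite(f"pics/{name}.png",im)
def circ(x,y,r,z):
    a=np.linspace(0,2*np.pi,48,endpoint=False); return np.c_[x+r*np.cos(a),y+r*np.sin(a),np.full(48,z)]
E
python3 - <<'E'
from h import *
c=pickle.load(open("w2.pkl","rb"))
u0,v0=proj(c,[(.571,.002,.136)])[0]; x0,y0=int(u0-60),int(v0-60)
f=lambda a,b:(x0+a/5-.5,y0+b/5-.5)
tc=onplane(c,f(263,300),.086); print("tray ctr",tc)
for q in [(192,277),(322,277),(322,414),(192,414)]: print(onplane(c,f(*q),.136)[0].round(4))
for q in [(183,418),(326,418),(183,277),(323,277)]: print("z133",onplane(c,f(*q),.133)[0].round(4))
cx,cy=.5725,.0025
x,y=tc[0][:2]
overlay(c,"ov",[(sq(x,y,0,.016,.136),(0,0,255)),(sq(x,y,0,.020,.133),(255,0,0)),(circ(x,y,.0225,.086),(0,200,0))],(u0,v0),50,7)
E
```

```text
tray ctr [[ 0.575862   -0.00455641  0.086     ]]
[ 0.5671 -0.0131  0.136 ]
[0.5672 0.0039 0.136 ]
[0.5853 0.0039 0.136 ]
[ 0.5852 -0.0134  0.136 ]
z133 [ 0.5863 -0.0148  0.133 ]
z133 [0.5864 0.0045 0.133 ]
z133 [ 0.5674 -0.0144  0.133 ]
z133 [0.5675 0.0041 0.133 ]
```

View pics/ov.png

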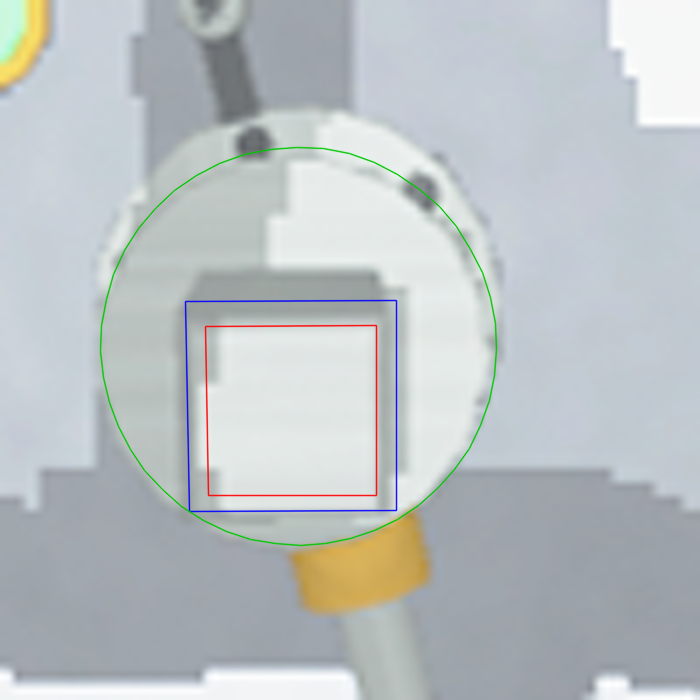

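Spindle, from the near-overhead wrist view: centre about (0.576, -0.005), and the square is nearly parallel to the world axes (yaw about 0). Next I'll look at the masses.

Request:
{"method": "send_rows", "body": {
  "rows": [
    {"ax": 0,"ay": 0,"az": 0,"tx": 5,"ty": 50,"tz": -10,"grip": 64},
    {"ax": 0,"ay": 0,"az": 0,"tx": 10,"ty": 110,"tz": -15,"grip": 64},
    {"ax": 0,"ay": 0,"az": 0,"tx": 20,"ty": 170,"tz": -15,"grip": 64},
    {"ax": 0,"ay": 0,"az": 0,"tx": 20,"ty": 230,"tz": -15,"grip": 64},
    {"ax": 0,"ay": 0,"az": 0,"tx": 20,"ty": 290,"tz": -10,"grip": 64},
    {"ax": 0,"ay": 0,"az": 0,"tx": 20,"ty": 330,"tz": 0,"grip": 64},
    {"ax": 0,"ay": 0,"az": 0,"tx": 20,"ty": 345,"tz": 0,"grip": 64},
    {"ax": 0,"ay": 0,"az": 0,"tx": 20,"ty": 345,"tz": 0,"grip": 64}
  ]
}}

```text
clock: 4.97
eef_pos: [0.6019, 0.3439, 0.2008]
tcp_rot: [3.141, 0.001, 3.138]
ft_force: [-0.0, -0.4, 0.1]
opening: 0.0639
```

```bash
python3 - <<'E'
from station import capture, models,arm
from h import *
c=capture("wrist"); pickle.dump(c,open("w3.pkl","wb"))
s=arm.observe(); print(s["eef_pos"],s["tcp_rot"],s["ft_force"])
save(c,"w3")
for d in models.trace("mass_1",c)[:6]:
    m=np.argwhere(d["pixels"]).mean(0)[::-1]
    print(round(d["p"],2),d["rect"],onplane(c,m,.02)[0].round(4), c["img"][d["pixels"]].mean(0).round())
E
```

```text
[0.60216865 0.3429375  0.20084382] [3.14154552e+00 8.75384351e-04 3.13670545e+00] [-0.19657941  0.16624304 -0.10847922]
0.97 [164.9, 88.1, 49.7, 47.4] [0.5316 0.2554 0.02  ] [ 25. 149. 150.]
0.95 [251.6, 42.8, 59.1, 54.6] [0.4961 0.3411 0.02  ] [152. 158. 155.]
0.92 [241.8, 0.7, 53.3, 27.2] [0.4489 0.3325 0.02  ] [164. 169. 165.]
0.61 [271.2, 174.8, 48.9, 49.4] [0.62   0.3575 0.02  ] [180. 186. 183.]
0.55 [262.2, 116.7, 48.3, 46.4] [0.5592 0.348  0.02  ] [160. 166. 164.]
```

View pics/w3.png

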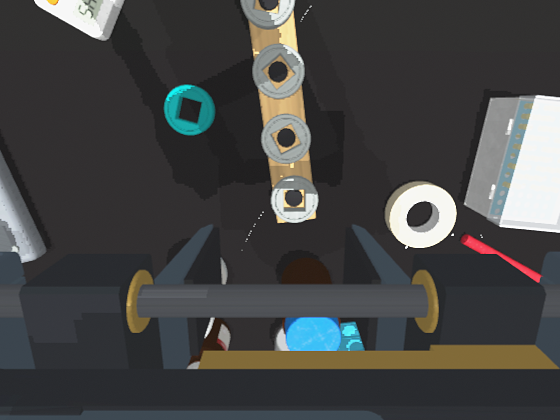

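The picture shows the turquoise ring (the look-alike) at (190,110) and the four grey masses on the strip at (268,5), (278,71), (286,138) and (294,198). I'll take the grey ones, starting with the one at (286,138). Next I measure the bore angles.

```bash
python3 - <<'E'
from h import *
c=pickle.load(open("w3.pkl","rb"))
save(c,"w3a",(245,35,325,230),4)
save(c,"w3b",(250,105,322,170),10)
save(c,"w3d",(242,38,314,103),10)
# rest edges: sample wood color
E
```

```text
(no output)
```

View pics/w3b.png

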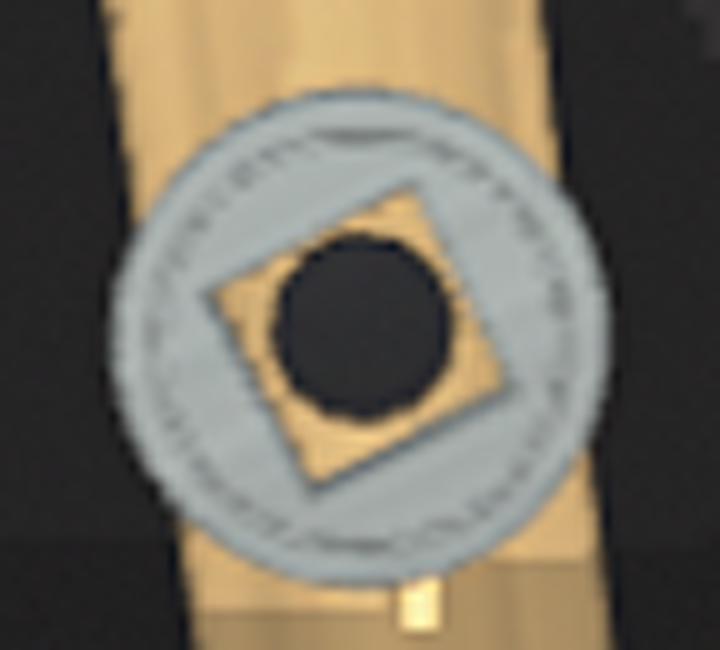

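View pics/w3d.png

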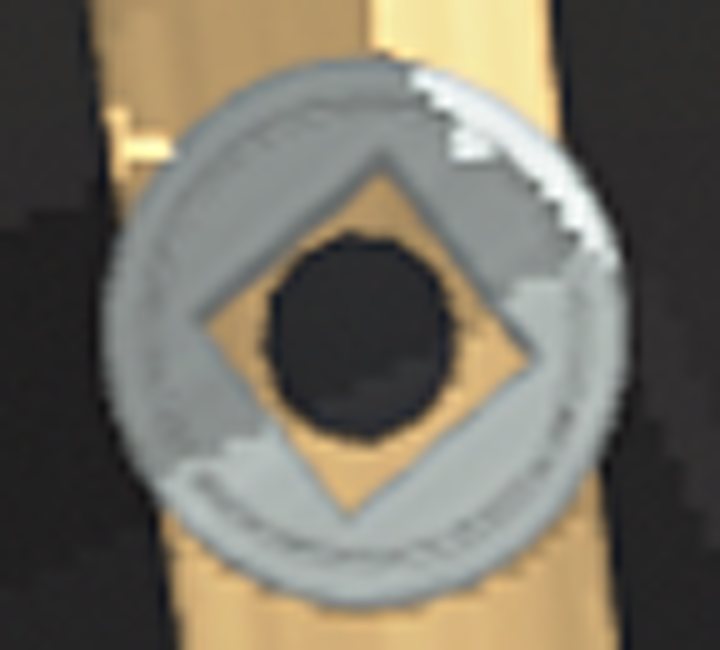

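```bash
python3 - <<'E'
from h import *
c=pickle.load(open("w3.pkl","rb"))
def q(o,p): return [(o[0]+a/10-.5,o[1]+b/10-.5) for a,b in p]
for n,o,p,ce in [("B",(250,105),[(412,185),(207,290),(315,492),(512,388)],(361,338)),("D",(242,38),[(380,160),(205,318),(348,520),(535,357)],(366,332))]:
    P=onplane(c,q(o,p),.024)[:,:2]; e=np.roll(P,-1,0)-P
    L=np.linalg.norm(e,axis=1); a=np.arctan2(e[:,1],e[:,0])
    print(n,"ctr",P.mean(0).round(4),"rimctr",onplane(c,q(o,[ce]),.024)[0].round(4),"len",L.round(4),"yaw mod90",((a+np.pi/4)%(np.pi/2)-np.pi/4).round(3),(a%(np.pi/2)).round(3))
# rest edges from crop B: left edge (105,20)->(195,640), right (545,20)->(608,640)
for p in [[(105,20),(195,640)],[(545,20),(608,640)]]:
    P=onplane(c,q((250,105),p),.012); d=P[1]-P[0]; print("rest dir",np.arctan2(d[1],d[0]))
E
```

```text
B ctr [0.5585 0.348 ] rimctr [0.5583 0.348  0.024 ] len [0.022  0.0221 0.0216 0.0216] yaw mod90 [0.461 0.486 0.481 0.468] [0.461 0.486 0.481 0.468]
D ctr [0.4975 0.3412] rimctr [0.4968 0.3412 0.024 ] len [0.021  0.022  0.0225 0.0221] yaw mod90 [0.693 0.632 0.687 0.698] [0.693 0.632 0.687 0.698]
rest dir 0.1287364410735573
rest dir 0.11740146068622537
```

```bash
python3 - <<'E'
from station import arm
from h import *
c=pickle.load(open("w3.pkl","rb")); s=arm.observe()
T=R.from_euler("xyz",s["tcp_rot"])
for dx in (-16,0,16):
  for dy in (-32,32): print(dx,dy,proj(c,s["eef_pos"]+T.apply(np.array([dx,dy,0])/1000)).round(1))
save(c,"w3e",(150,200,410,400),3)
print(s["eef_pos"],s["tcp_rot"])
rows(np.array([.60,.345,.20]),[np.pi,0,np.pi],[(.5585,.348,.06,3.257),(.5585,.348,.008,3.257)])
E
```

```text
-16 -32 [[218.7 283.4]]
-16 32 [[338.2 283.6]]
0 -32 [[217.2 255.8]]
0 32 [[339.6 256. ]]
16 -32 [[215.7 226.9]]
16 32 [[341.  227.1]]
[0.60230282 0.3424841  0.20078548] [-3.14156924e+00  8.08884607e-04  3.13600465e+00]
t [ 41.5   3.  140. ] a [ 0.     0.    -0.115]
t [ 41.5   3.  192. ] a [ 0.     0.    -0.115]
```

View pics/w3e.png

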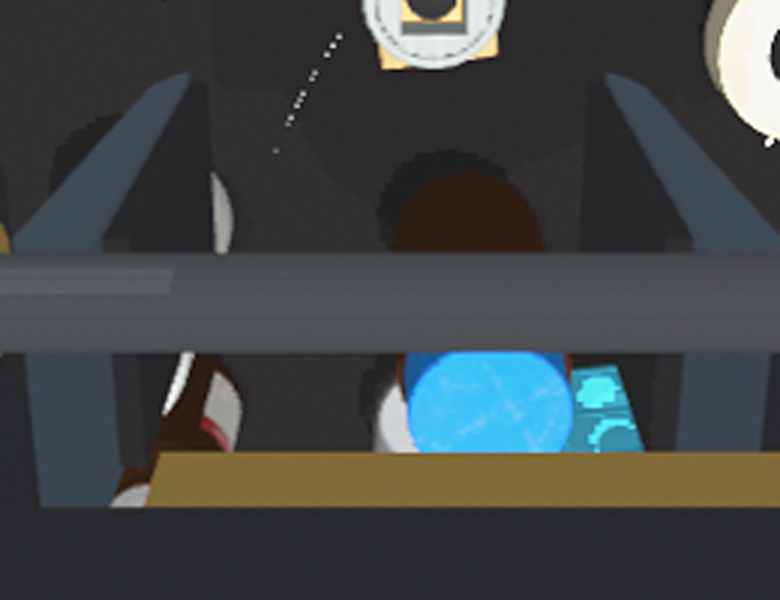

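Request:
{"method": "send_rows", "body": {
  "rows": [
    {"ax": 0,"ay": 0,"az": -0.115,"tx": 25,"ty": 0,"tz": 45,"grip": 64},
    {"ax": 0,"ay": 0,"az": -0.115,"tx": 41.5,"ty": 1,"tz": 95,"grip": 64},
    {"ax": 0,"ay": 0,"az": -0.115,"tx": 41.5,"ty": 1,"tz": 140,"grip": 64},
    {"ax": 0,"ay": 0,"az": -0.115,"tx": 41.5,"ty": 1,"tz": 145,"grip": 64},
    {"ax": 0,"ay": 0,"az": -0.115,"tx": 41.5,"ty": 1,"tz": 145,"grip": 64}
  ]
}}

```text
clock: 5.7
eef_pos: [0.5617, 0.3445, 0.0564]
tcp_rot: [3.141, 0.001, -3.032]
ft_force: [0.3, -0.2, -0.2]
opening: 0.0641
```

```bash
python3 - <<'E'
from station import capture, models,arm
from h import *
c=capture("wrist"); pickle.dump(c,open("w4.pkl","wb"))
s=arm.observe(); print(s["eef_pos"],s["tcp_rot"],s["ft_force"])
T=R.from_euler("xyz",s["tcp_rot"])
print(proj(c,s["eef_pos"]),proj(c,[.5585,.348,.024]))
for dx in (16,):
  for dy in (-32,32): print(dx,dy,proj(c,s["eef_pos"]+T.apply(np.array([dx,dy,0])/1000)).round(1))
save(c,"w4",(150,120,410,320),3)
E
```

```text
[0.56203188 0.34488003 0.0569891 ] [ 3.14070960e+00  2.58100799e-03 -3.03216869e+00] [ 0.72703058 -0.0775427  -0.64909135]
[[281.79617048 256.33528518]] [[287.56064012 228.97282431]]
16 -32 [[218.9 227.3]]
16 32 [[344.6 227.3]]
```

View pics/w4.png

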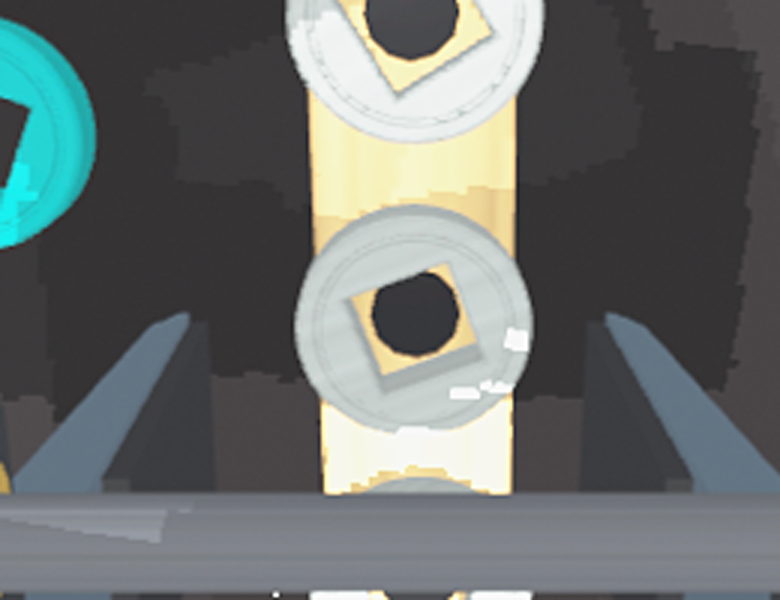

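Request:
{"method": "send_rows", "body": {
  "rows": [
    {"ax": 0,"ay": 0,"az": 0,"tx": 3.5,"ty": 3.2,"tz": 10,"grip": 64},
    {"ax": 0,"ay": 0,"az": 0,"tx": 3.5,"ty": 3.2,"tz": 28,"grip": 64},
    {"ax": 0,"ay": 0,"az": 0,"tx": 3.5,"ty": 3.2,"tz": 42,"grip": 64},
    {"ax": 0,"ay": 0,"az": 0,"tx": 3.5,"ty": 3.2,"tz": 47,"grip": 64},
    {"ax": 0,"ay": 0,"az": 0,"tx": 3.5,"ty": 3.2,"tz": 47,"grip": 56},
    {"ax": 0,"ay": 0,"az": 0,"tx": 3.5,"ty": 3.2,"tz": 47,"grip": 52}
  ]
}}

```text
clock: 6.5
eef_pos: [0.5571, 0.3479, 0.0083]
tcp_rot: [3.141, 0.001, -3.031]
ft_force: [0.1, -0.4, 0.2]
opening: 0.0523
```

```bash
python3 - <<'E'
from station import capture, models,arm
from h import *
c=capture("wrist"); pickle.dump(c,open("w5.pkl","wb"))
s=arm.observe(); print(s["eef_pos"],s["tcp_rot"],s["ft_force"],s["opening"])
save(c,"w5",(150,120,410,320),3)
E
```

```text
[0.5570497  0.34788369 0.0083705 ] [ 3.14130219e+00  7.21119738e-04 -3.03140974e+00] [ 0.07056404 -0.3631896   0.4416746 ] 0.05229168262905912
```

View pics/w5.png

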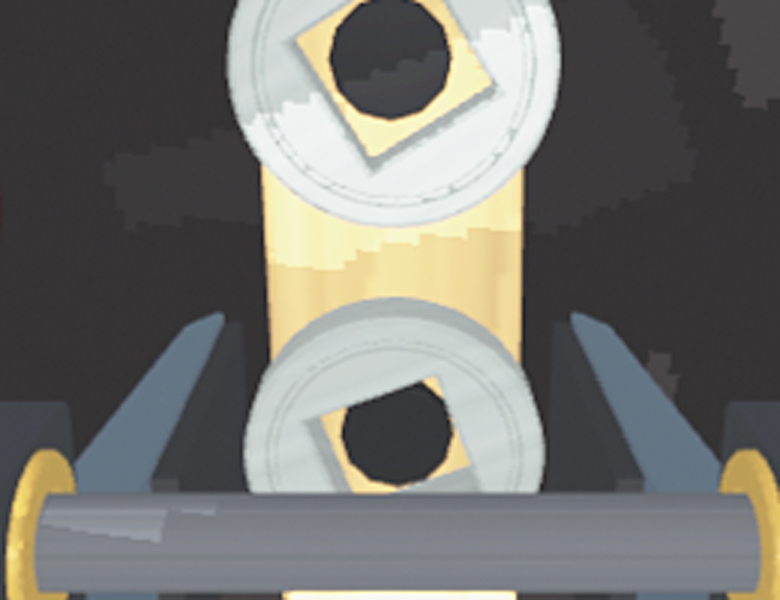

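Request:
{"method": "send_rows", "body": {
  "rows": [
    {"ax": 0,"ay": 0,"az": 0,"tx": -1,"ty": -0.5,"tz": 0,"grip": 50},
    {"ax": 0,"ay": 0,"az": 0,"tx": -1,"ty": -0.5,"tz": 0,"grip": 44},
    {"ax": 0,"ay": 0,"az": 0,"tx": -1,"ty": -0.5,"tz": 0,"grip": 40},
    {"ax": 0,"ay": 0,"az": 0,"tx": -1,"ty": -0.5,"tz": 0,"grip": 40}
  ]
}}

```text
clock: 7.05
eef_pos: [0.5581, 0.3474, 0.0083]
tcp_rot: [3.141, 0.001, -3.031]
ft_force: [1.2, -0.6, 5.5]
opening: 0.0469
```

```bash
python3 - <<'E'
from station import arm
from h import *
s=arm.observe(); print(s["eef_pos"],s["tcp_rot"],s["ft_force"],s["opening"])
yaw=3.257
p=np.array([.5585,.3475,.008])
rows(p,[np.pi,0,yaw],[(.5585,.3475,.06,yaw),(.55,.30,.17,yaw),(.576,-.005,.17,yaw-.474),(.576,-.005,.145,yaw-.474)])
E
```

```text
[0.5581369  0.34740882 0.00825349] [ 3.14142377e+00  7.74223537e-04 -3.03138101e+00] [ 1.2360295  -0.56768153  5.50237505] 0.04692829408445981
t [ -0.   0. -52.] a [0. 0. 0.]
t [  13.9  -46.2 -162. ] a [0. 0. 0.]
t [  23.2 -352.2 -162. ] a [ 0.    -0.     0.474]
t [  23.2 -352.2 -137. ] a [ 0.    -0.     0.474]
```

Request:
{"method": "send_rows", "body": {
  "rows": [
    {"ax": 0,"ay": 0,"az": 0,"tx": 0,"ty": 0,"tz": -4,"grip": 40},
    {"ax": 0,"ay": 0,"az": 0,"tx": 0,"ty": 0,"tz": -14,"grip": 40},
    {"ax": 0,"ay": 0,"az": 0,"tx": 0,"ty": 0,"tz": -45,"grip": 40},
    {"ax": 0,"ay": 0,"az": 0,"tx": 0,"ty": 0,"tz": -90,"grip": 40},
    {"ax": 0,"ay": 0,"az": 0,"tx": 0,"ty": -10,"tz": -140,"grip": 40},
    {"ax": 0,"ay": 0,"az": 0.08,"tx": 5,"ty": -60,"tz": -162,"grip": 40},
    {"ax": 0,"ay": 0,"az": 0.18,"tx": 10,"ty": -115,"tz": -162,"grip": 40},
    {"ax": 0,"ay": 0,"az": 0.28,"tx": 15,"ty": -170,"tz": -162,"grip": 40}
  ]
}}

```text
clock: 8.05
eef_pos: [0.5614, 0.1753, 0.1709]
tcp_rot: [3.141, 0.001, 2.969]
ft_force: [0.7, -0.9, -0.9]
opening: 0.0474
```

Request:
{"method": "send_rows", "body": {
  "rows": [
    {"ax": 0,"ay": 0,"az": 0.05,"tx": -10,"ty": -55,"tz": 0,"grip": 40},
    {"ax": 0,"ay": 0,"az": 0.1,"tx": -22,"ty": -105,"tz": 0,"grip": 40},
    {"ax": 0,"ay": 0,"az": 0.15,"tx": -33,"ty": -145,"tz": 0,"grip": 40},
    {"ax": 0,"ay": 0,"az": 0.194,"tx": -42.5,"ty": -177.5,"tz": 0,"grip": 40},
    {"ax": 0,"ay": 0,"az": 0.194,"tx": -42.5,"ty": -177.5,"tz": 5,"grip": 40},
    {"ax": 0,"ay": 0,"az": 0.194,"tx": -42.5,"ty": -177.5,"tz": 10,"grip": 40},
    {"ax": 0,"ay": 0,"az": 0.194,"tx": -42.5,"ty": -177.5,"tz": 10,"grip": 40}
  ]
}}

```text
clock: 8.93
eef_pos: [0.573, -0.0044, 0.1595]
tcp_rot: [-3.142, -0.001, 2.779]
ft_force: [0.2, 0.6, -0.4]
opening: 0.0469
```

```bash
python3 - <<'E'
from station import capture, models,arm
from h import *
s=arm.observe(); print(s["eef_pos"],s["tcp_rot"],s["ft_force"],s["opening"])
c=capture("wrist"); pickle.dump(c,open("w6.pkl","wb"))
save(c,"w6",(150,100,410,300),3)
c=capture("side"); pickle.dump(c,open("s6.pkl","wb")); save(c,"s6",(190,120,310,250),5)
E
```

```text
[ 0.57298156 -0.00440467  0.15954559] [-3.14150776e+00 -1.01281736e-03  2.77916170e+00] [ 0.180336    0.61668909 -0.38882785] 0.04685729076907276
```

View pics/w6.png

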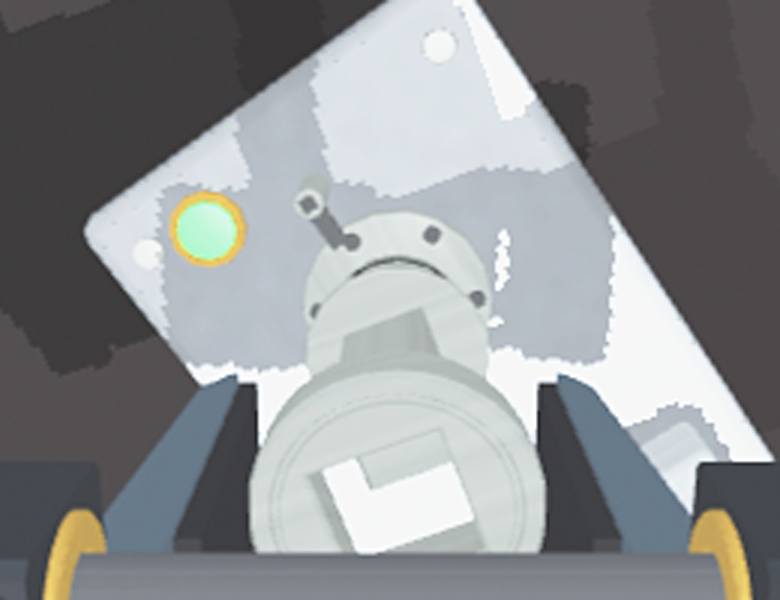

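View pics/s6.png

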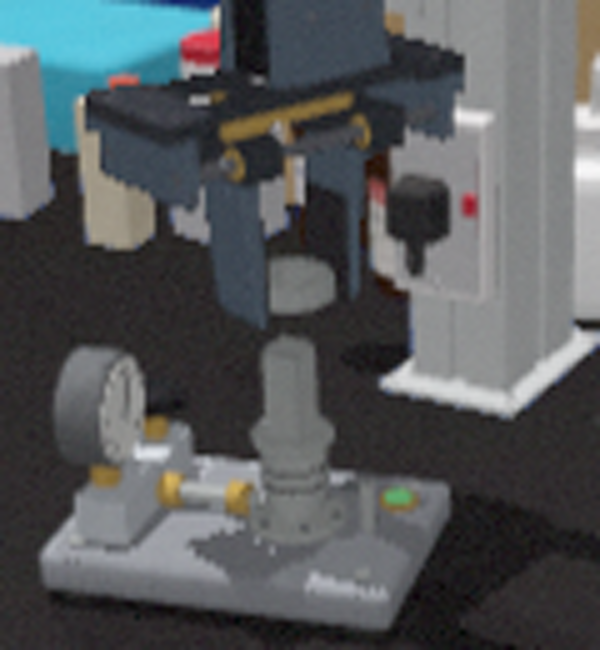

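Request:
{"method": "send_rows", "body": {
  "rows": [
    {"ax": 0,"ay": 0,"az": 0,"tx": -3,"ty": 0.5,"tz": 5,"grip": 40},
    {"ax": 0,"ay": 0,"az": 0,"tx": -3,"ty": 0.5,"tz": 15,"grip": 40},
    {"ax": 0,"ay": 0,"az": 0,"tx": -3,"ty": 0.5,"tz": 22,"grip": 40},
    {"ax": 0,"ay": 0,"az": 0,"tx": -3,"ty": 0.5,"tz": 25,"grip": 40},
    {"ax": 0,"ay": 0,"az": 0,"tx": -3,"ty": 0.5,"tz": 25,"grip": 40}
  ]
}}

```text
clock: 9.65
eef_pos: [0.5763, -0.006, 0.1346]
tcp_rot: [-3.141, -0.0, 2.778]
ft_force: [0.4, -0.1, -1.7]
opening: 0.0468
```

```bash
python3 - <<'E'
from station import capture, models,arm
from h import *
s=arm.observe(); print(s["eef_pos"],s["tcp_rot"],s["ft_force"],s["opening"])
c=capture("wrist"); pickle.dump(c,open("w7.pkl","wb"))
save(c,"w7",(200,180,360,300),5)
E
```

```text
[ 0.57627276 -0.0060212   0.1346469 ] [-3.14143119e+00 -4.99601931e-04  2.77773936e+00] [ 0.41474382 -0.06464045 -1.65919547] 0.046810751316488215
```

View pics/w7.png

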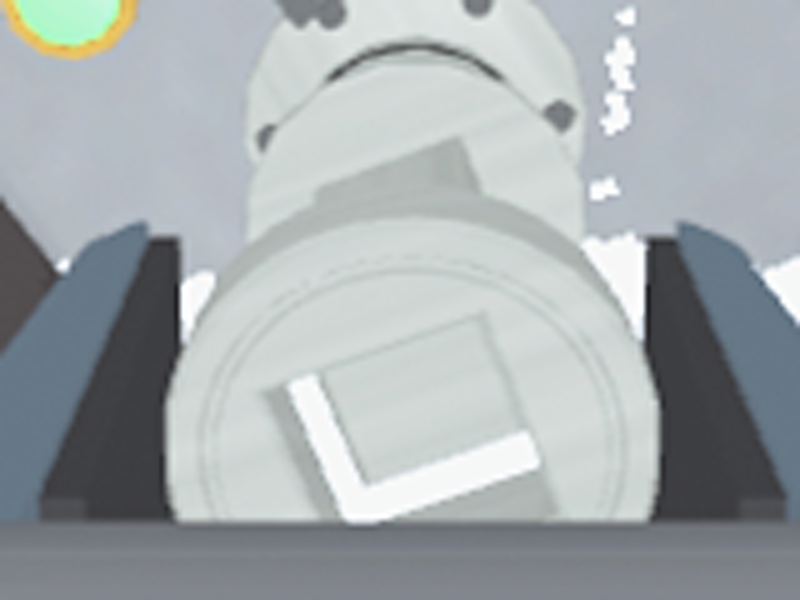

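Request:
{"method": "send_rows", "body": {
  "rows": [
    {"ax": 0,"ay": 0,"az": 0,"tx": 0,"ty": -0.5,"tz": 3,"grip": 40},
    {"ax": 0,"ay": 0,"az": 0,"tx": 0,"ty": -0.5,"tz": 6,"grip": 40},
    {"ax": 0,"ay": 0,"az": 0,"tx": 0,"ty": -0.5,"tz": 8,"grip": 40}
  ]
}}

```text
clock: 10.07
eef_pos: [0.5762, -0.0064, 0.1267]
tcp_rot: [3.142, -0.0, 2.778]
ft_force: [0.0, 0.9, -1.2]
opening: 0.0475
```

Request:
{"method": "send_rows", "body": {
  "rows": [
    {"ax": 0,"ay": 0,"az": 0,"tx": 0,"ty": 0,"tz": 6,"grip": 40},
    {"ax": 0,"ay": 0,"az": 0,"tx": 0,"ty": 0,"tz": 14,"grip": 40},
    {"ax": 0,"ay": 0,"az": 0,"tx": 0,"ty": 0,"tz": 23,"grip": 40},
    {"ax": 0,"ay": 0,"az": 0,"tx": 0,"ty": 0,"tz": 32,"grip": 40},
    {"ax": 0,"ay": 0,"az": 0,"tx": 0,"ty": 0,"tz": 39,"grip": 40},
    {"ax": 0,"ay": 0,"az": 0,"tx": 0,"ty": 0,"tz": 42,"grip": 40},
    {"ax": 0,"ay": 0,"az": 0,"tx": 0,"ty": 0,"tz": 42,"grip": 40}
  ]
}}

```text
clock: 10.95
eef_pos: [0.5761, -0.0064, 0.0847]
tcp_rot: [-3.142, -0.0, 2.778]
ft_force: [0.2, 2.3, -2.0]
opening: 0.0467
```

```bash
python3 - <<'E'
from station import capture, models,arm
from h import *
s=arm.observe(); print(s["eef_pos"],s["tcp_rot"],s["ft_force"],s["ft_torque"],s["opening"])
c=capture("side"); save(c,"s8",(190,120,310,250),5)
E
```

```text
[ 0.57610453 -0.00642766  0.08468974] [-3.14150611e+00 -4.88773630e-04  2.77779853e+00] [ 0.22535572  2.32944672 -1.9992118 ] [ 0.41236056 -0.07735175  0.04239298] 0.0466605568992403
```

View pics/s8.png

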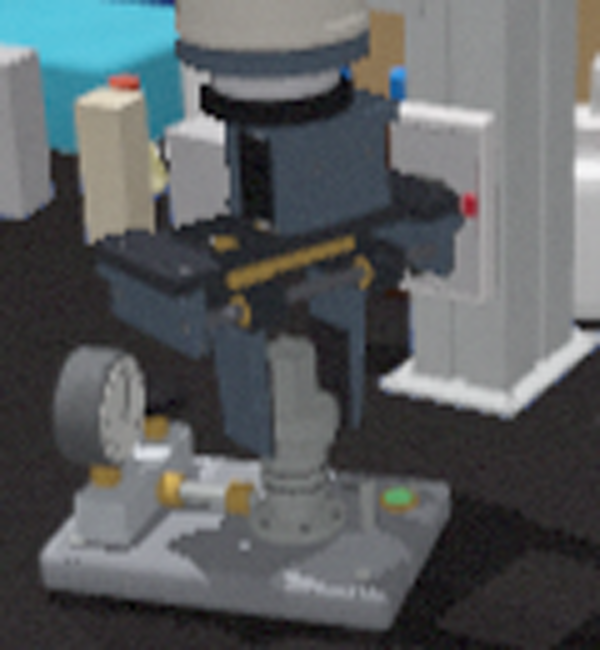

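Request:
{"method": "send_rows", "body": {
  "rows": [
    {"ax": 0,"ay": 0,"az": 0,"tx": 0.2,"ty": 0.7,"tz": 0.5,"grip": 40},
    {"ax": 0,"ay": 0,"az": 0,"tx": 0.2,"ty": 0.7,"tz": 1.2,"grip": 40},
    {"ax": 0,"ay": 0,"az": 0,"tx": 0.2,"ty": 0.7,"tz": 2,"grip": 40},
    {"ax": 0,"ay": 0,"az": 0,"tx": 0.2,"ty": 0.7,"tz": 2,"grip": 40}
  ]
}}

```text
clock: 11.5
eef_pos: [0.5763, -0.0058, 0.0829]
tcp_rot: [-3.142, 0.0, 2.778]
ft_force: [0.9, 0.2, -1.6]
opening: 0.047
```

Request:
{"method": "send_rows", "body": {
  "rows": [
    {"ax": 0,"ay": 0,"az": 0,"tx": 0,"ty": 0,"tz": 0.5,"grip": 40},
    {"ax": 0,"ay": 0,"az": 0,"tx": 0,"ty": 0,"tz": 0.8,"grip": 40},
    {"ax": 0,"ay": 0,"az": 0,"tx": 0,"ty": 0,"tz": 0.8,"grip": 40}
  ]
}}

```text
clock: 11.88
eef_pos: [0.5763, -0.0058, 0.0821]
tcp_rot: [-3.142, 0.0, 2.778]
ft_force: [0.3, -0.5, 0.2]
opening: 0.0466
```

Request:
{"method": "send_rows", "body": {
  "rows": [
    {"ax": 0,"ay": 0,"az": 0,"tx": 0,"ty": 0,"tz": 0,"grip": 48},
    {"ax": 0,"ay": 0,"az": 0,"tx": 0,"ty": 0,"tz": 0,"grip": 52},
    {"ax": 0,"ay": 0,"az": 0,"tx": 0,"ty": 0,"tz": 0,"grip": 58},
    {"ax": 0,"ay": 0,"az": 0,"tx": 0,"ty": 0,"tz": 0,"grip": 64},
    {"ax": 0,"ay": 0,"az": 0,"tx": 0,"ty": 0,"tz": -10,"grip": 64},
    {"ax": 0,"ay": 0,"az": 0,"tx": 0,"ty": 0,"tz": -40,"grip": 64},
    {"ax": 0,"ay": 0,"az": 0,"tx": 0,"ty": 0,"tz": -80,"grip": 64},
    {"ax": 0,"ay": 0,"az": 0,"tx": 0,"ty": 0,"tz": -100,"grip": 64}
  ]
}}

```text
clock: 12.88
eef_pos: [0.5771, -0.0058, 0.1849]
tcp_rot: [3.141, 0.003, 2.778]
ft_force: [-0.5, -0.6, 0.5]
opening: 0.0641
```

```bash
python3 - <<'E'
from station import capture, models,arm
from h import *
s=arm.observe(); print(s["eef_pos"],s["tcp_rot"],s["ft_force"],s["opening"])
c=capture("side"); save(c,"s9",(190,120,310,250),5); pickle.dump(c,open("s9.pkl","wb"))
c=capture("wrist"); save(c,"w9",(150,100,410,300),3);pickle.dump(c,open("w9.pkl","wb"))
E
```

```text
[ 0.57709175 -0.00583817  0.18493956] [3.14087723e+00 2.84180917e-03 2.77782110e+00] [-0.47489993 -0.5704842   0.47027609] 0.06407527459766445
```

View pics/s9.png

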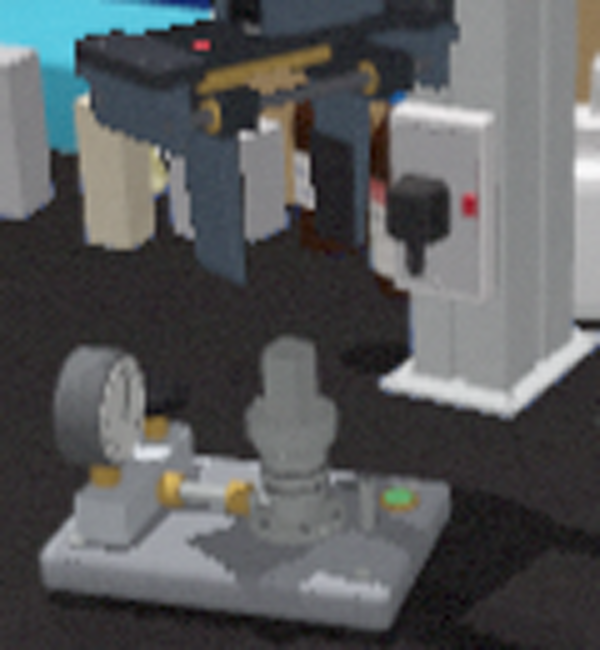

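View pics/w9.png

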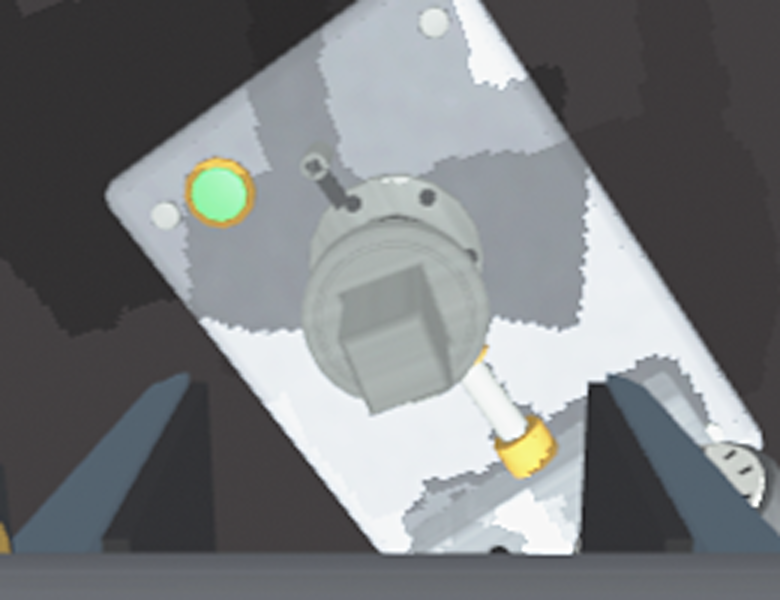

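```bash
python3 - <<'E'
from h import *
rows(np.array([.5767,-.0058,.183]),[np.pi,0,2.78],[(.55,.08,.20,2.9),(.50,.30,.15,3.257),(.497,.341,.055,3.257)])
rows(np.array([.55,.08,.20]),[np.pi,0,2.9],[(.50,.30,.15,3.257),(.497,.341,.055,3.257)])
E
```

```text
t [ 55.3  70.8 -17. ] a [ 0.    0.   -0.12]
t [179.9 258.9  33. ] a [-0.     0.    -0.477]
t [197.2 296.2 128. ] a [-0.     0.    -0.477]
t [101.2 201.6  50. ] a [-0.     0.    -0.357]
t [113.9 240.7 145. ] a [-0.     0.    -0.357]
```

Request:
{"method": "send_rows", "body": {
  "rows": [
    {"ax": 0,"ay": 0,"az": -0.06,"tx": 25,"ty": 35,"tz": -14,"grip": 64},
    {"ax": 0,"ay": 0,"az": -0.12,"tx": 55,"ty": 71,"tz": -17,"grip": 64},
    {"ax": 0,"ay": 0,"az": -0.22,"tx": 85,"ty": 120,"tz": -17,"grip": 64},
    {"ax": 0,"ay": 0,"az": -0.32,"tx": 115,"ty": 167,"tz": -10,"grip": 64},
    {"ax": 0,"ay": 0,"az": -0.42,"tx": 148,"ty": 212,"tz": 10,"grip": 64},
    {"ax": 0,"ay": 0,"az": -0.477,"tx": 180,"ty": 259,"tz": 33,"grip": 64},
    {"ax": 0,"ay": 0,"az": -0.477,"tx": 197,"ty": 291,"tz": 75,"grip": 64},
    {"ax": 0,"ay": 0,"az": -0.477,"tx": 197.2,"ty": 296.2,"tz": 120,"grip": 64}
  ]
}}

```text
clock: 13.98
eef_pos: [0.4966, 0.3436, 0.0607]
tcp_rot: [3.141, 0.001, -3.026]
ft_force: [-0.1, -0.0, -0.1]
opening: 0.0641
```

Request:
{"method": "send_rows", "body": {
  "rows": [
    {"ax": 0,"ay": 0,"az": 0,"tx": 0,"ty": 0,"tz": 8,"grip": 64},
    {"ax": 0,"ay": 0,"az": 0,"tx": 0,"ty": 0,"tz": 8,"grip": 64}
  ]
}}

```text
clock: 14.22
eef_pos: [0.4975, 0.3407, 0.0545]
tcp_rot: [-3.141, -0.001, -3.029]
ft_force: [0.5, 0.2, 0.6]
opening: 0.0641
```

```bash
python3 - <<'E'
from station import capture, models,arm
from h import *
c=capture("wrist"); pickle.dump(c,open("w10.pkl","wb"))
s=arm.observe(); print(s["eef_pos"],s["tcp_rot"],s["ft_force"])
save(c,"w10",(150,120,410,320),3)
E
```

```text
[0.49808843 0.34092754 0.05533182] [ 3.14125670e+00  9.43426359e-04 -3.02912937e+00] [0.46537951 0.14569531 1.04250742]
```

View pics/w10.png

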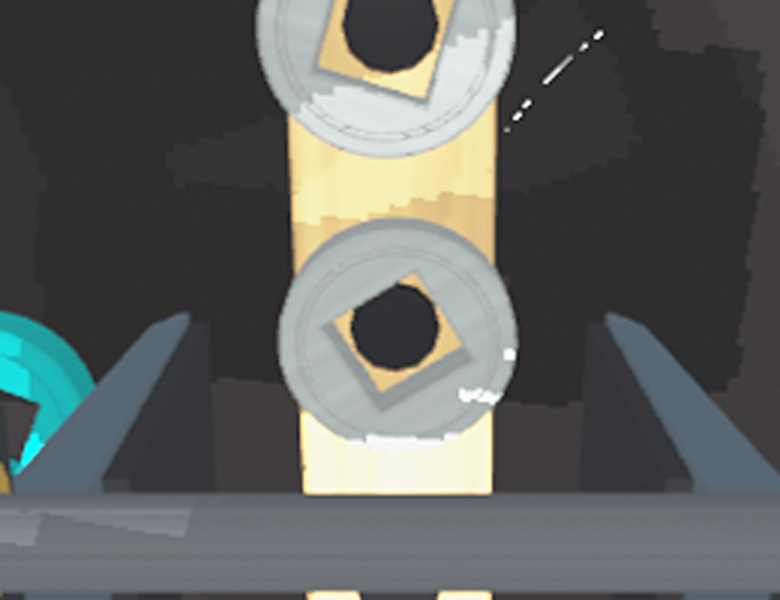

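```bash
python3 - <<'E'
from h import *
c=pickle.load(open("w10.pkl","rb"))
q=lambda p:[(150+a/3-.33,120+b/3-.33) for a,b in p]
P=onplane(c,q([(416,272),(322,325),(382,410),(472,355)]),.024)[:,:2]; e=np.roll(P,-1,0)-P
print(P.mean(0),np.linalg.norm(e,axis=1),(np.arctan2(e[:,1],e[:,0])%(np.pi/2)).round(3))
print(onplane(c,q([(398,338)]),.024))
P=onplane(c,q([(320,68),(425,102)]),.024)[:,:2]; e=P[1]-P[0]; print("next yaw",np.arctan2(e[1],e[0])%(np.pi/2),np.linalg.norm(e))
E
```

```text
[0.49671625 0.34129821] [0.02184102 0.02201788 0.02187323 0.02091441] [0.646 0.687 0.697 0.69 ]
[[0.49604099 0.34122342 0.024     ]]
next yaw 1.3710739895854382 0.02075444198649565
```

Request:
{"method": "send_rows", "body": {
  "rows": [
    {"ax": 0,"ay": 0,"az": 0,"tx": 1.3,"ty": 0,"tz": 12,"grip": 64},
    {"ax": 0,"ay": 0,"az": 0,"tx": 1.3,"ty": 0,"tz": 30,"grip": 62},
    {"ax": 0,"ay": 0,"az": 0,"tx": 1.3,"ty": 0,"tz": 43,"grip": 60},
    {"ax": 0,"ay": 0,"az": 0,"tx": 1.3,"ty": 0,"tz": 47,"grip": 56},
    {"ax": 0,"ay": 0,"az": 0,"tx": 1.3,"ty": 0,"tz": 47,"grip": 52},
    {"ax": 0,"ay": 0,"az": 0,"tx": 1.3,"ty": 0,"tz": 47,"grip": 44},
    {"ax": 0,"ay": 0,"az": 0,"tx": 1.3,"ty": 0,"tz": 47,"grip": 40},
    {"ax": 0,"ay": 0,"az": 0,"tx": 1.3,"ty": 0,"tz": 47,"grip": 40}
  ]
}}

```text
clock: 15.28
eef_pos: [0.4962, 0.3411, 0.0073]
tcp_rot: [3.141, 0.0, -3.028]
ft_force: [0.2, -0.0, -0.8]
opening: 0.0467
```

```bash
python3 - <<'E'
from station import capture, models,arm
from h import *
s=arm.observe(); print(s["eef_pos"],s["tcp_rot"],s["ft_force"],s["opening"])
p=np.array([.4967,.3413,.0083])
y=3.254
rows(p,[np.pi,0,y],[(.4967,.3413,.06,y),(.50,.29,.165,y),(.535,.12,.165,2.9)])
rows(np.array([.535,.12,.165]),[np.pi,0,2.9],[(.576,-.005,.165,y-.685)])
E
```

```text
[0.49618674 0.34114492 0.00734468] [ 3.14146858e+00  2.64440384e-04 -3.02834950e+00] [ 0.18509505 -0.03086908 -0.75936361] 0.046727520724395656
t [ -0.    0.  -51.7] a [0. 0. 0.]
t [   2.5  -51.3 -156.7] a [0. 0. 0.]
t [ -13.2 -224.2 -156.7] a [ 0.    -0.     0.354]
t [ -69.7 -111.6   -0. ] a [ 0.    -0.     0.331]
```

Request:
{"method": "send_rows", "body": {
  "rows": [
    {"ax": 0,"ay": 0,"az": 0,"tx": 0,"ty": 0,"tz": -4,"grip": 40},
    {"ax": 0,"ay": 0,"az": 0,"tx": 0,"ty": 0,"tz": -14,"grip": 40},
    {"ax": 0,"ay": 0,"az": 0,"tx": 0,"ty": 0,"tz": -45,"grip": 40},
    {"ax": 0,"ay": 0,"az": 0,"tx": 0,"ty": 0,"tz": -95,"grip": 40},
    {"ax": 0,"ay": 0,"az": 0.06,"tx": 0,"ty": -45,"tz": -140,"grip": 40},
    {"ax": 0,"ay": 0,"az": 0.16,"tx": -3,"ty": -105,"tz": -157,"grip": 40},
    {"ax": 0,"ay": 0,"az": 0.26,"tx": -8,"ty": -165,"tz": -157,"grip": 40},
    {"ax": 0,"ay": 0,"az": 0.354,"tx": -13,"ty": -224,"tz": -157,"grip": 40}
  ]
}}

```text
clock: 16.27
eef_pos: [0.5347, 0.1182, 0.1654]
tcp_rot: [3.141, 0.002, 2.898]
ft_force: [0.5, 0.6, -0.6]
opening: 0.0469
```

Request:
{"method": "send_rows", "body": {
  "rows": [
    {"ax": 0,"ay": 0,"az": 0.12,"tx": -25,"ty": -45,"tz": 0,"grip": 40},
    {"ax": 0,"ay": 0,"az": 0.23,"tx": -50,"ty": -85,"tz": 0,"grip": 40},
    {"ax": 0,"ay": 0,"az": 0.331,"tx": -69.7,"ty": -111.6,"tz": 0,"grip": 40},
    {"ax": 0,"ay": 0,"az": 0.331,"tx": -69.7,"ty": -111.6,"tz": 6,"grip": 40},
    {"ax": 0,"ay": 0,"az": 0.331,"tx": -69.7,"ty": -111.6,"tz": 9,"grip": 40},
    {"ax": 0,"ay": 0,"az": 0.331,"tx": -69.7,"ty": -111.6,"tz": 9,"grip": 40}
  ]
}}

```text
clock: 17.02
eef_pos: [0.5749, -0.0041, 0.1551]
tcp_rot: [-3.141, -0.001, 2.572]
ft_force: [-1.0, -0.0, -1.4]
opening: 0.047
```

```bash
python3 - <<'E'
from station import capture, models,arm
from h import *
s=arm.observe(); print(s["eef_pos"],s["tcp_rot"],s["ft_force"],s["opening"])
c=capture("wrist"); pickle.dump(c,open("w11.pkl","wb"))
save(c,"w11",(180,160,380,300),4)
rows(s["eef_pos"],s["tcp_rot"],[(.5763,-.0056,.14,2.57)])
E
```

```text
[ 0.57488066 -0.00405531  0.1550621 ] [-3.14140677e+00 -6.51531859e-04  2.57153318e+00] [-0.98268891 -0.02948584 -1.44036239] 0.04696583934032015
t [-2.  -0.5 15.1] a [-0.    -0.001  0.002]
```

View pics/w11.png

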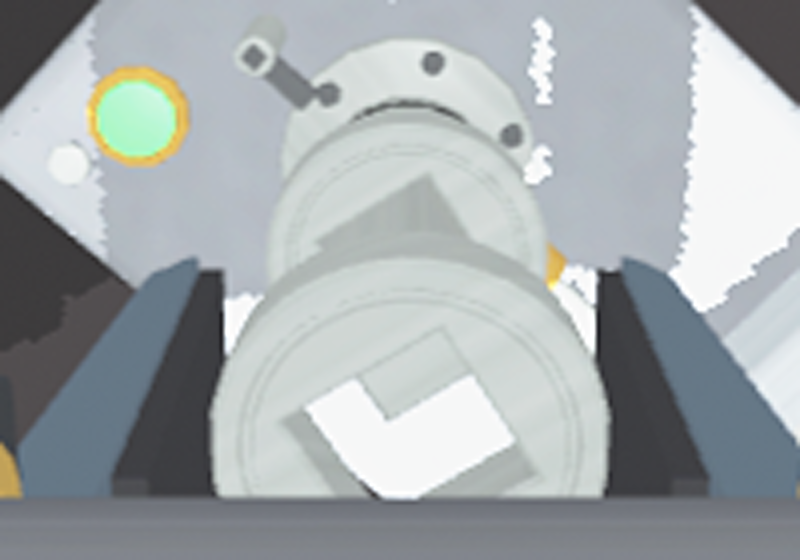

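Request:
{"method": "send_rows", "body": {
  "rows": [
    {"ax": 0,"ay": 0,"az": 0,"tx": -2,"ty": -0.4,"tz": 6,"grip": 40},
    {"ax": 0,"ay": 0,"az": 0,"tx": -2,"ty": -0.4,"tz": 14,"grip": 40},
    {"ax": 0,"ay": 0,"az": 0,"tx": -2,"ty": -0.4,"tz": 20,"grip": 40},
    {"ax": 0,"ay": 0,"az": 0,"tx": -2,"ty": -0.4,"tz": 24,"grip": 40},
    {"ax": 0,"ay": 0,"az": 0,"tx": -2,"ty": -0.4,"tz": 28,"grip": 40},
    {"ax": 0,"ay": 0,"az": 0,"tx": -2,"ty": -0.4,"tz": 28,"grip": 40}
  ]
}}

```text
clock: 17.82
eef_pos: [0.5768, -0.0064, 0.1268]
tcp_rot: [-3.141, -0.0, 2.57]
ft_force: [0.1, 0.5, -1.3]
opening: 0.0471
```

```bash
python3 - <<'E'
from station import capture, models,arm
from h import *
s=arm.observe(); print(s["eef_pos"],s["tcp_rot"],s["ft_force"],s["opening"])
c=capture("side"); save(c,"s12",(190,120,310,250),5)
E
```

```text
[ 0.5767624  -0.00640421  0.12683675] [-3.14141308e+00 -4.09548006e-04  2.56980417e+00] [ 0.07218626  0.45145327 -1.27941647] 0.04708334375457707
```

View pics/s12.png

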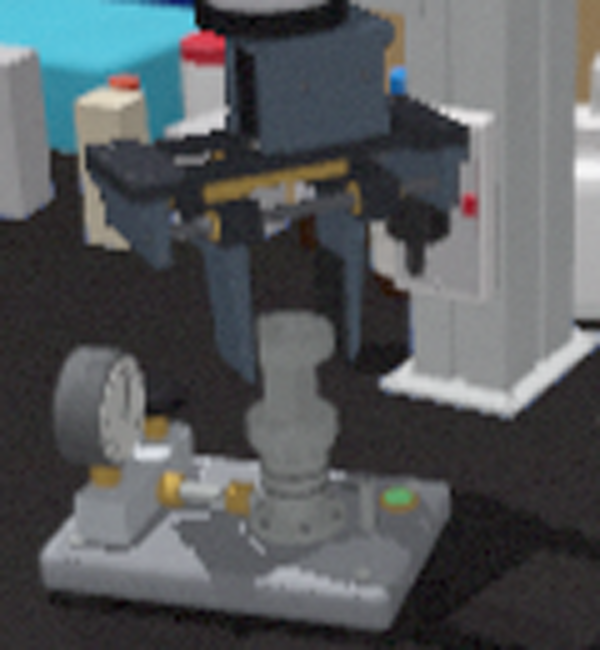

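Request:
{"method": "send_rows", "body": {
  "rows": [
    {"ax": 0,"ay": 0,"az": 0,"tx": 0.5,"ty": 0.3,"tz": 5,"grip": 40},
    {"ax": 0,"ay": 0,"az": 0,"tx": 0.5,"ty": 0.3,"tz": 12,"grip": 40},
    {"ax": 0,"ay": 0,"az": 0,"tx": 0.5,"ty": 0.3,"tz": 20,"grip": 40},
    {"ax": 0,"ay": 0,"az": 0,"tx": 0.5,"ty": 0.3,"tz": 27,"grip": 40},
    {"ax": 0,"ay": 0,"az": 0,"tx": 0.5,"ty": 0.3,"tz": 31,"grip": 40},
    {"ax": 0,"ay": 0,"az": 0,"tx": 0.5,"ty": 0.3,"tz": 32,"grip": 40},
    {"ax": 0,"ay": 0,"az": 0,"tx": 0.5,"ty": 0.3,"tz": 32,"grip": 40}
  ]
}}

```text
clock: 18.75
eef_pos: [0.5767, -0.0059, 0.0952]
tcp_rot: [3.142, 0.0, 2.57]
ft_force: [-0.7, 0.0, -1.2]
opening: 0.0466
```

Request:
{"method": "send_rows", "body": {
  "rows": [
    {"ax": 0,"ay": 0,"az": 0,"tx": 0,"ty": 0,"tz": 0.7,"grip": 40},
    {"ax": 0,"ay": 0,"az": 0,"tx": 0,"ty": 0,"tz": 1.4,"grip": 40},
    {"ax": 0,"ay": 0,"az": 0,"tx": 0,"ty": 0,"tz": 2.1,"grip": 40},
    {"ax": 0,"ay": 0,"az": 0,"tx": 0,"ty": 0,"tz": 2.1,"grip": 40}
  ]
}}

```text
clock: 19.25
eef_pos: [0.5767, -0.0059, 0.093]
tcp_rot: [3.142, 0.0, 2.57]
ft_force: [-0.8, 0.3, -1.2]
opening: 0.0468
```

Request:
{"method": "send_rows", "body": {
  "rows": [
    {"ax": 0,"ay": 0,"az": 0,"tx": 0,"ty": 0,"tz": 0.5,"grip": 40},
    {"ax": 0,"ay": 0,"az": 0,"tx": 0,"ty": 0,"tz": 0.8,"grip": 40},
    {"ax": 0,"ay": 0,"az": 0,"tx": 0,"ty": 0,"tz": 0.8,"grip": 40}
  ]
}}

```text
clock: 19.62
eef_pos: [0.5767, -0.0059, 0.0922]
tcp_rot: [3.142, 0.0, 2.57]
ft_force: [-0.7, -0.7, -0.1]
opening: 0.0468
```

```bash
python3 - <<'E'
from station import capture, models,arm
from h import *
s=arm.observe(); print(s["eef_pos"],s["tcp_rot"],s["ft_force"],s["opening"])
c=capture("side"); save(c,"s13",(220,160,290,240),8)
E
```

```text
[ 0.57667922 -0.00590888  0.09221361] [3.14156063e+00 6.89649103e-05 2.56982145e+00] [-0.67108756 -0.6557347  -0.06972646] 0.04681587453246247
```

View pics/s13.png

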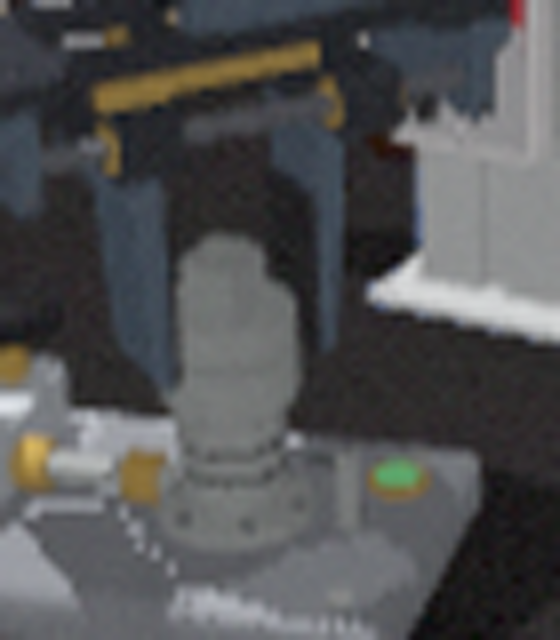

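Request:
{"method": "send_rows", "body": {
  "rows": [
    {"ax": 0,"ay": 0,"az": 0,"tx": 0,"ty": 0,"tz": 0.4,"grip": 40},
    {"ax": 0,"ay": 0,"az": 0,"tx": 0,"ty": 0,"tz": 0.4,"grip": 48},
    {"ax": 0,"ay": 0,"az": 0,"tx": 0,"ty": 0,"tz": 0.4,"grip": 52},
    {"ax": 0,"ay": 0,"az": 0,"tx": 0,"ty": 0,"tz": 0.4,"grip": 58},
    {"ax": 0,"ay": 0,"az": 0,"tx": 0,"ty": 0,"tz": 0.4,"grip": 64},
    {"ax": 0,"ay": 0,"az": 0,"tx": 0,"ty": 0,"tz": -10,"grip": 64},
    {"ax": 0,"ay": 0,"az": 0,"tx": 0,"ty": 0,"tz": -40,"grip": 64},
    {"ax": 0,"ay": 0,"az": 0,"tx": 0,"ty": 0,"tz": -85,"grip": 64}
  ]
}}

```text
clock: 20.68
eef_pos: [0.576, -0.0059, 0.178]
tcp_rot: [-3.141, -0.002, 2.57]
ft_force: [0.3, 0.6, -0.4]
opening: 0.0641
```

Request:
{"method": "send_rows", "body": {
  "rows": [
    {"ax": 0,"ay": 0,"az": 0,"tx": 0,"ty": 0,"tz": -10,"grip": 64},
    {"ax": 0,"ay": 0,"az": 0,"tx": 0,"ty": 0,"tz": -20,"grip": 64},
    {"ax": 0,"ay": 0,"az": 0,"tx": 0,"ty": 0,"tz": -20,"grip": 64},
    {"ax": 0,"ay": 0,"az": 0,"tx": 0,"ty": 0,"tz": -20,"grip": 64}
  ]
}}

```text
clock: 21.18
eef_pos: [0.5761, -0.0059, 0.1963]
tcp_rot: [-3.141, -0.001, 2.57]
ft_force: [1.3, 0.6, -0.3]
opening: 0.0643
```

```bash
python3 - <<'E'
from station import capture, models,arm
from h import *
s=arm.observe(); print(s["eef_pos"],s["tcp_rot"],s["ft_force"],s["opening"])
c=capture("side"); save(c,"s14",(220,170,290,240),10); pickle.dump(c,open("s14.pkl","wb"))
c0=pickle.load(open("side1.pkl","rb")); save(c0,"s14z",(220,170,290,240),10)
a=cv2.imread("pics/s14z.png");b=cv2.imread("pics/s14.png"); cv2.imwrite("pics/s14cmp.png",cv2.resize(np.hstack([a[:,100:500],b[:,100:500]]),(685,600)))
c=capture("scene"); c0=pickle.load(open("scene1.pkl","rb")); save(c,"c14",(235,180,305,250),10); save(c0,"c14z",(235,180,305,250),10)
a=cv2.imread("pics/c14z.png");b=cv2.imread("pics/c14.png"); cv2.imwrite("pics/c14cmp.png",cv2.resize(np.hstack([a[:,100:500],b[:,100:500]]),(685,600)))
E
```

```text
[ 0.57612855 -0.00586393  0.19631373] [-3.14089543e+00 -1.43056973e-03  2.56974496e+00] [ 1.32552786  0.58854463 -0.3023588 ] 0.06426990757171795
```

View pics/s14cmp.png

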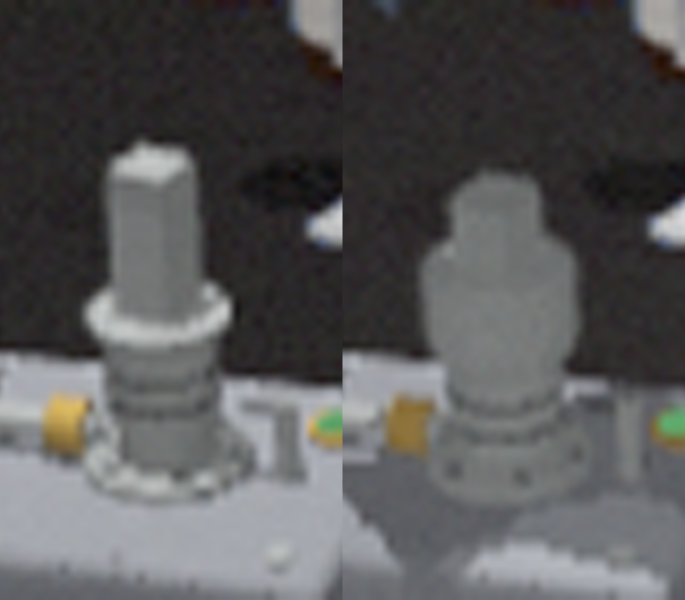

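View pics/c14cmp.png

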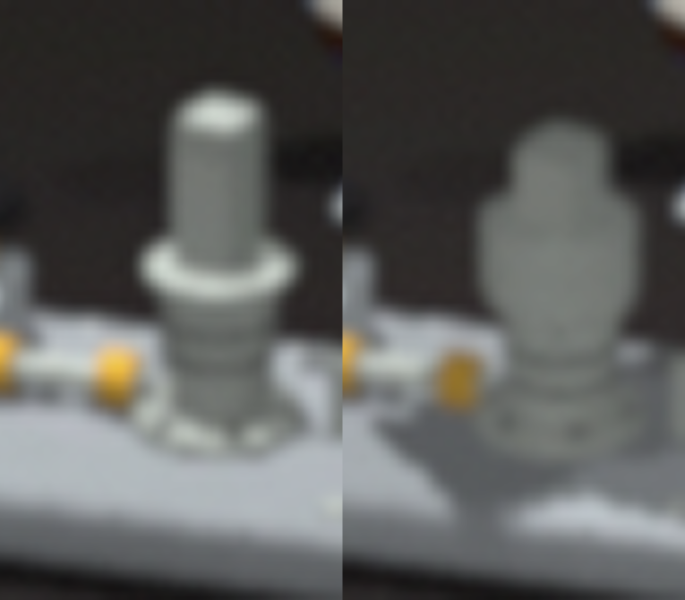

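Request:
{"method": "send_rows", "body": {
  "rows": [
    {"ax": 0,"ay": 0,"az": 0,"tx": 0,"ty": 0,"tz": -30,"grip": 64},
    {"ax": 0,"ay": 0,"az": 0,"tx": 20,"ty": -13,"tz": -70,"grip": 64},
    {"ax": 0,"ay": 0,"az": 0,"tx": 60,"ty": -40,"tz": -90,"grip": 64},
    {"ax": 0,"ay": 0,"az": 0,"tx": 105,"ty": -65,"tz": -100,"grip": 64},
    {"ax": 0,"ay": 0,"az": 0,"tx": 145,"ty": -95,"tz": -100,"grip": 64},
    {"ax": 0,"ay": 0,"az": 0,"tx": 145,"ty": -95,"tz": -100,"grip": 64},
    {"ax": 0,"ay": 0,"az": 0,"tx": 145,"ty": -95,"tz": -100,"grip": 64}
  ]
}}

```text
clock: 22.15
eef_pos: [0.4038, -0.0074, 0.2973]
tcp_rot: [3.141, 0.0, 2.57]
ft_force: [0.1, 0.4, 0.8]
opening: 0.064
```

```bash
python3 - <<'E'
from station import capture, models,arm
from h import *
s=arm.observe(); print(s["eef_pos"],s["tcp_rot"],s["ft_force"],s["opening"],s["clock"])
for n in ["side","scene"]:
    c=capture(n); pickle.dump(c,open(n+"15.pkl","wb")); c0=pickle.load(open(n+"1.pkl","rb"))
    top=proj(c,[(.576,-.006,.136-k) for k in (0,.0025,.005,.0075,.009,.0125,.016)]).round(1); print(n,top.tolist())
    u,v=top[0]; u=int(u);v=int(v)
    for cc in (c0,c):
        g=cc["img"].astype(float).mean(2)[:,u-3:u+4].mean(1); print(g[v-10:v+14].round().astype(int).tolist(), "from row",v-10)
    a,b=[cv2.resize(x["img"][v-15:v+55,u-30:u+35,::-1],None,fx=6,fy=6,interpolation=cv2.INTER_CUBIC) for x in (c0,c)]
    cv2.imwrite(f"pics/{n}15.png",np.hstack([a,b]))
E
```

```text
[ 0.40375276 -0.00741391  0.29725399] [3.14132210e+00 4.58519368e-04 2.56956948e+00] [0.13871845 0.40889695 0.80108686] 0.06395926585077719 22.15
side [[247.1, 188.4], [247.1, 189.3], [247.2, 190.2], [247.2, 191.1], [247.2, 191.6], [247.3, 192.8], [247.4, 194.1]]
[37, 40, 40, 36, 37, 39, 40, 37, 51, 121, 176, 187, 159, 115, 108, 108, 109, 112, 113, 114, 112, 113, 113, 115] from row 178
[43, 45, 44, 46, 43, 47, 44, 45, 44, 46, 44, 62, 138, 194, 197, 162, 128, 124, 126, 126, 126, 126, 126, 132] from row 178
scene [[270.6, 191.6], [270.6, 192.5], [270.6, 193.4], [270.6, 194.3], [270.6, 194.8], [270.6, 196.1], [270.6, 197.3]]
[35, 36, 36, 36, 35, 36, 36, 35, 40, 68, 123, 173, 193, 174, 137, 113, 107, 108, 111, 112, 112, 112, 113, 113] from row 181
[40, 40, 40, 40, 40, 40, 41, 41, 41, 41, 40, 44, 75, 134, 187, 204, 183, 146, 125, 122, 123, 123, 123, 124] from row 181
```

View pics/side15.png

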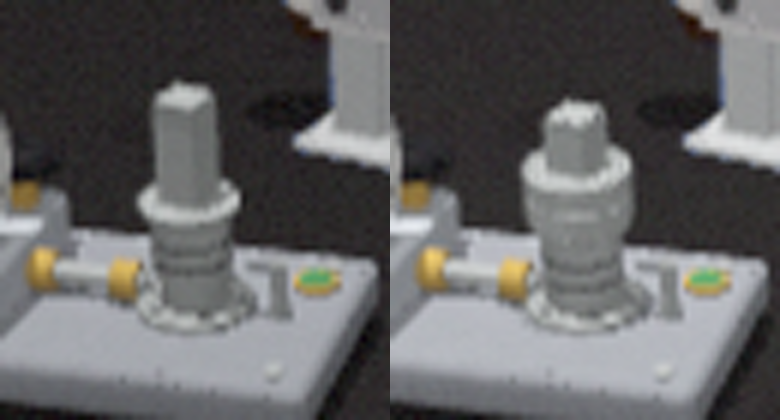

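View pics/scene15.png

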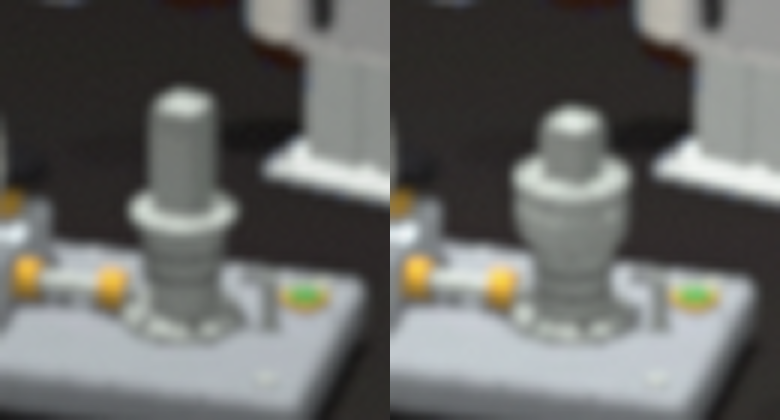

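```bash
python3 - <<'E'
from station import capture
from h import *
c=capture("side"); save(c,"s16")
a=pickle.load(open("side15.pkl","rb")); d=pickle.load(open("side1.pkl","rb"))
for x in (d,a,c): 
    g=x["img"].astype(float).mean(2)[178:205,244:251].mean(1); print((178+np.interp(90,g[:16],np.arange(16))).round(2), g[8:18].round().tolist())
E
```

```text
186.56 [51.0, 121.0, 176.0, 187.0, 159.0, 115.0, 108.0, 108.0, 109.0, 112.0]
189.37 [44.0, 46.0, 44.0, 62.0, 138.0, 194.0, 197.0, 162.0, 128.0, 124.0]
189.37 [43.0, 45.0, 46.0, 62.0, 138.0, 194.0, 197.0, 161.0, 127.0, 123.0]
```

View pics/s16.png

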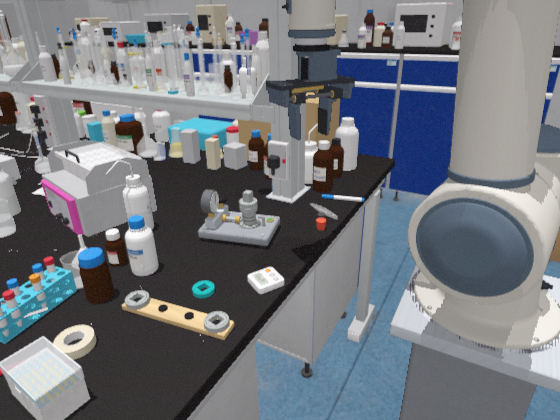

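The side view shows two masses seated on the balance at (248,207). The other two are still on the rest at (137,299) and (216,322), the turquoise ring (204,289) and the bystanders look where they were, and the gripper is clear. The spindle top has sunk about 2.9 px, roughly 8 mm, and has stopped moving. That is within the 2.5 to 12.5 mm range.

```bash
python3 - <<'E'
from station import arm
print(arm.finish_job())
E
```

```text
the job is handed in; nothing more can be done
None
```

I loaded two grey masses, the two middle ones from the rest, and the piston now floats with the pointer between the lines, so I stopped there and handed the job in. The job took about 22 s of the 72 s allowed.

- **Placing:** the wrist camera gave me the angle of the square, so each mass went on without any feeling for it. I lowered each one until the force showed light contact (about 1 to 2 N), then let go. On the first mass the sideways force briefly reached 2.3 N, and I moved it slightly to relieve that before seating it.
- **After the first mass:** the piston looked to be still at its upper stop.
- **After the second mass:** both fixed cameras show the spindle about 8 mm lower, within the 2.5 to 12.5 mm range. Two side pictures taken just after each other gave the same height.
- **Not fully checked:** I estimated the 8 mm from only about 3 pixels of movement. The two lines and the pointer are too small in the pictures to read directly, though their positions agree with that figure.
- **Everything else:** the two spare masses are still on the rest, the turquoise ring and the other bench things look where they were, and the gripper is well clear. I judged the bystanders by eye rather than measuring them.

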